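# Ready the fluorescence viewing stand

### The job

Get the fluorescence viewing stand ready: swing its amber pane up out of the way, take the red lens cap off every torch that still wears one and set each cap flat into a recess of the white cap tray, and drop every torch tail-first down through a collar of the stand until its head rests on the collar plate, lens up. When all the torches hang, lower the pane fully down again and set the small sample dish flat on its amber window; leave the other things on the bench where they are.

Things in the scene. Friction and masses are not known exactly. Their poses are not given: they have to be found in the camera images.
- pane (a joint): the stand's amber viewing pane, hinged along the stand's back (+x) edge: 0 = down, level over the collars; grows (rad) as the front edge swings up and back to a stop at 2.0. Stiff hinge: stays where it is left; 4 N at the bar moves it. Reaches 115 mm forward of the hinge, 264 wide, 6 thick; at 1.8 rad or more the collars are well free for a gripper from above
- pane_handle (a point): middle of the pane's handle: black round bar 12 mm thick, 136 long, parallel to the hinge, 160 mm from it, on two arms (10 wide, at +-60 mm) 45 mm in front of the pane's edge: between the arms a finger fits on either side of the bar; the bar can turn between the fingers
- pane_hinge (a point): middle of the pane's hinge axis, 178 mm above the bench; the axis runs along the stand's y
- stand: grey viewing stand, fixed, 140 deep (x) x 300 wide (y) mm; origin under its mid line, 65 mm behind the front (-x). A level aluminium plate (100x272x12), top 130 mm up, has three collars in a row along y, 35 mm in front of the origin: 35 mm holes right through, free below to 12 mm above the bench. Hinge posts at the back corners, 188 high; the lowered pane is 45 mm above the plate
- cap_tray: loose white tray, 85 (x) x 235 (y) x 14 mm, 0.5 kg, origin at the centre of its underside; three round recesses in a row along its y, 56 mm wide, 8 mm deep, 75 mm apart
- collar1 (a point): centre of collar 1's mouth, on the plate's top (130 mm above the bench); collar y = -85 mm in the stand's frame, axes as the stand's
- collar2 (a point): centre of collar 2's mouth, on the plate's top (130 mm above the bench); collar y = 0 mm in the stand's frame, axes as the stand's
- collar3 (a point): centre of collar 3's mouth, on the plate's top (130 mm above the bench); collar y = 85 mm in the stand's frame, axes as the stand's
- recess1 (a point): centre of the floor of the tray's recess 1, 6 mm above the tray's underside, axes as the tray's
- recess2 (a point): centre of the floor of the tray's recess 2, 6 mm above the tray's underside, axes as the tray's
- recess3 (a point): centre of the floor of the tray's recess 3, 6 mm above the tray's underside, axes as the tray's
- torch1: black hand torch with blue rings; 130 mm long, 0.16 kg, standing upright on its tail; origin at the centre of the tail's end, z along the barrel to the lens. Barrel and tail 28 mm across, up to 100 mm; above that the head, a cylinder 42 across and 30 high (100 to 130 mm), whose flat shoulder rests on a collar
- torch2: black hand torch with green rings; 130 mm long, 0.16 kg, standing upright on its tail; origin at the centre of the tail's end, z along the barrel to the lens. Barrel and tail 28 mm across, up to 100 mm; above that the head, a cylinder 42 across and 30 high (100 to 130 mm), whose flat shoulder rests on a collar
- torch3: black hand torch with violet rings; 130 mm long, 0.16 kg, standing upright on its tail; origin at the centre of the tail's end, z along the barrel to the lens. Barrel and tail 28 mm across, up to 100 mm; above that the head, a cylinder 42 across and 30 high (100 to 130 mm), whose flat shoulder rests on a collar
- cap1: red ribbed slip-on lens cap of torch1, may be absent (then that torch is already uncapped); 50 mm across, 20 high, open below (bore 45 wide, 15 deep), sitting loosely over the head at the start (its rim 115 mm above the torch's tail); origin in its middle, 10 mm above the rim, z up out of the closed top
- cap2: red ribbed slip-on lens cap of torch2, may be absent (then that torch is already uncapped); 50 mm across, 20 high, open below (bore 45 wide, 15 deep), sitting loosely over the head at the start (its rim 115 mm above the torch's tail); origin in its middle, 10 mm above the rim, z up out of the closed top
- cap3: red ribbed slip-on lens cap of torch3, may be absent (then that torch is already uncapped); 50 mm across, 20 high, open below (bore 45 wide, 15 deep), sitting loosely over the head at the start (its rim 115 mm above the torch's tail); origin in its middle, 10 mm above the rim, z up out of the closed top
- pane_window (a point): centre of the pane's amber window, on its upper face when the pane is down (1.5 mm above the hinge axis); the window is 85 (x) x 242 (y) mm, its frame stands 1.5 mm higher; axes as the stand's when down
- dish: small round pale glass sample dish filled with beige agar with green spots, 50 mm across, 20 high, 40 g; origin at the centre of its underside
- dropper_bottle: bystander: small amber dropper bottle with black bulb, 35x35x98 mm; origin under its centre
- tape_roll: bystander: green-edged roll of labelling tape lying flat, 96 across, 19 high mm; origin under its centre
- marker: bystander: felt marker, white with red end, 134 long, lying flat mm; origin under its centre
Things that resemble listed ones, but are neither listed nor needed, are in the scene too. What is shaped like the torch2 but pink is not meant. Leave any turquoise look-alike of the cap3 alone.

How it is judged:
By the outcome, as a careful person would: the job done as asked, in the order asked, and still so for the second after the job is handed in, with the robot touching nothing.
Of cap1, cap2, cap3 only 2 to 3 are there at a start; the rules pass over those that are not, and their reading is None.
At some moment in a run one of cap_tray may be knocked a few centimetres aside while the robot is not near it.
It also fails if it takes over 200 s, if anything falls off the work surface, if the arm or the gripper's body presses on something with over 40 N, if the wrist force passes 120 N, or if a joint passes its speed limit or range.

### The arm

A 6-joint arm with a two-finger parallel gripper is mounted at the origin on a cart in front of the work surface, level with it; the furniture and walls round the work are solid. World frame = base frame: x ahead of the robot, y to its left, z up, the work surface at z = 0. Lengths are in mm, angles in rad, forces in N, time in s.
With the tool pointing down it reaches from about 300 to 850 mm from the base axis. Payload 4.2 kg.
Tool frame: the origin (TCP) lies on the centre line of the jaws, within the pads' length; the fingertips stand r.tips_ahead ahead of it and the grasp point (between the pads) is the TCP (r.tips_ahead is the distance from the TCP to the fingertips, in mm); z points along the fingers, y is the line along which they close (so a half turn about z gives the same grasp; the last joint's range is limited). The gripper opens to 91 mm and grips with 3 to 60 N. Pads are 32 mm wide; open, the fingers measure 118 mm over their backs; the gripper's body (76 mm by 178 mm) begins 60 mm behind the grasp point.
Start: joints at [1.282, 0.32, 1.565, -0, 1.257, -0.02], TCP at [152.707, 554.369, 206.676] pointing down, gripper open.
Joint ranges: [-3.11, 3.11], [-0.84, 2.01], [0.21, 2.61], [-1.34, 4.49], [0.05, 2.63], [-2.56, 2.56]. Speed limits (rad/s): [2.57, 2.57, 3.14, 3.14, 3.14, 3.14].

### API

Orientations are given as a 3x3 rotation matrix whose columns are the frame's x, y, z axes.
In Python, from plant import state, vision, ticket, models, r gives the robot as it stands.
- The arm moves only by the tool move_arm, never from a script. Its argument "motion" is a list of rows, each a list of 7 numbers: the turn, a rotation vector about the tool's x, y, z in units of 8 degrees (1.0 is 8 degrees), then the shift along the tool's x, y, z in units of 40 mm (1.0 is 40 mm), then the closure in counts, from 0 (fully open) to 255 (shut). A call has 1 to 10 rows; each row shifts and turns the commanded pose from where the row before left it, along the tool's axes as they then stand; what a row does not reach is not made up. A row lasts 1/8 s, in which the tool goes at most 62.5 mm and 10.7 degrees, less where a joint would pass 70% of its speed; a pose out of reach is approached as far as the arm can. A call is refused whole if a number of a shift passes 1 or a number of a turn 1, either way. A call with a gripper value outside its range is refused whole. The fingers move at their own pace and stop on an object; "force" is the grip in N (left out, the last holds). Time passes only in rows, so rows that do not move let the fingers close. It gives the time, the measured TCP pose, the force, the opening and the grip force at its end, in the units of the state.
- state(): the state, without advancing time (a new reading comes with each control period).
- vision.get_image(name): name is "scene" or "side" or "wrist"; returns the picture (480x640x3 uint8, red, green, blue); there is no depth.
- vision.calibration(name): a dict with "fx", "fy", "cx", "cy" (pixels), "dist" ([k1, k2, p1, p2, k3] as OpenCV has them; the pictures are not rectified), "extrinsics" (4x4, takes a point from camera to world coordinates). Camera axes: x right, y up, looking along -z (the intrinsics and any distortion apply to the point x, -y, -z); pixel columns grow to the right and rows downward; lengths in mm; the calibration is good to about 2 mm. A picture is of the moment at which its call begins: read the wrist's pose just before it. calibration takes no time and is no camera call; for the wrist camera it gives the pose at the moment of the call.
- ticket.job_done(): hands the job in; it is judged then, once.
Trained networks look in the newest picture that a camera, given by its name, has taken for a name from the list of things; names that differ only in an ending like _2 or _b are one class to them, and where a whole thing is asked for, a point or a joint stands for the part that bears it (a point fixed in the world has none). Each returns a list of dicts, best first, with "conf" (0 to 1); they miss things now and then, are a little off and sometimes report something else, mostly with a low value. They report only what shows in the picture. A call takes as long as a camera call. They do not tell look-alikes from the thing itself.
- models.search_frame(camera, label): "xyz" ([x, y, z] in mm, in world coordinates, good to about 4 mm: the middle of the surface that is visible of it).
- models.outline_of(camera, label): "mask" (480x640 bool, what is visible of it).
The state is a dict: "t": time; "q": joint angles; "dq": joint speeds; "tau": joint torques, N m; "tool_pos": TCP position; "eef_rot": TCP orientation; "force": force on the tool from outside, world axes, zero at the start; "ft_torque": the same for the moment, N m; "finger_gap": finger opening in mm; "grip_force": force on a finger pad.
Only numpy, scipy, OpenCV 4.12 (cv2) and the standard library are available. Lean on these libraries where they do the work, as an engineer would, in place of code of your own. Each camera call takes 0.05 s, during which the arm holds its last target. There are 200 camera calls.

## Working session

There is one attempt and no reset: what is moved stays moved. The work goes in short steps, Python scripts to look and compute and a tool call to move; the robot and the scene stay as the last step left them, time stands still between calls to the robot, and variables do not carry over. Pictures are saved under pics/ and viewed, at most 14 in all, crops included, and the job is handed in when it is done.

Besides the shell and the picture viewer there is one more tool, called after ">>>" in YAML: its name, and indented under it one key for each argument. move_arm: Moves the arm, as the interface text tells. Its arguments: {"type":"object","properties":{"motion":{"type":"array"},"force":{"type":"number"}},"required":["motion"]}

```bash
ls; mkdir -p pics; python3 - <<'E'
from plant import state, vision, models, r
import cv2
s=state();print(s['t'],s['tool_pos'],s['eef_rot'],r.tips_ahead)
for c in ("scene","side"):
    im=vision.get_image(c);cv2.imwrite(f"pics/{c}0.png",im[:,:,::-1])
    k=vision.calibration(c);print(c,k)
E
```

```text
pics
0.0 [152.55536624 553.85585475 205.81695996] [[-9.64105037e-01  2.65520730e-01 -4.67419507e-04]
 [ 2.65521142e-01  9.64103519e-01 -1.71096171e-03]
 [-3.65501221e-06 -1.77365657e-03 -9.99998427e-01]] 19.0
scene {'fx': 547.7429789252814, 'fy': 547.7429789252814, 'cx': 319.5696225710487, 'cy': 235.96696496654187, 'dist': array([-0.00049591,  0.        ,  0.        ,  0.        ,  0.        ]), 'extrinsics': array([[-7.94015164e-01,  4.42918524e-01, -4.16368948e-01,
         4.15942135e+01],
       [-6.07783135e-01, -5.65103899e-01,  5.57904333e-01,
         8.89577774e+02],
       [ 1.18144482e-02,  6.96046525e-01,  7.17899474e-01,
         1.00545263e+03],
       [ 0.00000000e+00,  0.00000000e+00,  0.00000000e+00,
         1.00000000e+00]])}
side {'fx': 598.9758871375053, 'fy': 598.9758871375053, 'cx': 313.82033549859165, 'cy': 234.722587276579, 'dist': array([-0.15933311,  0.        ,  0.        ,  0.        ,  0.        ]), 'extrinsics': array([[-9.75240404e-01,  1.18771094e-01, -1.86546458e-01,
         2.99810965e+02],
       [-2.20006118e-01, -4.35480361e-01,  8.72899859e-01,
         1.35504761e+03],
       [ 2.24379526e-02,  8.92328573e-01,  4.50828411e-01,
         7.05558416e+02],
       [ 0.00000000e+00,  0.00000000e+00,  0.00000000e+00,
         1.00000000e+00]])}
```

View pics/scene0.png

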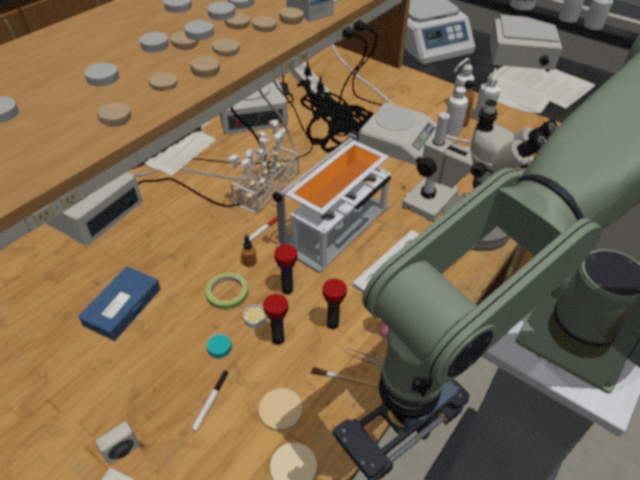

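View pics/side0.png

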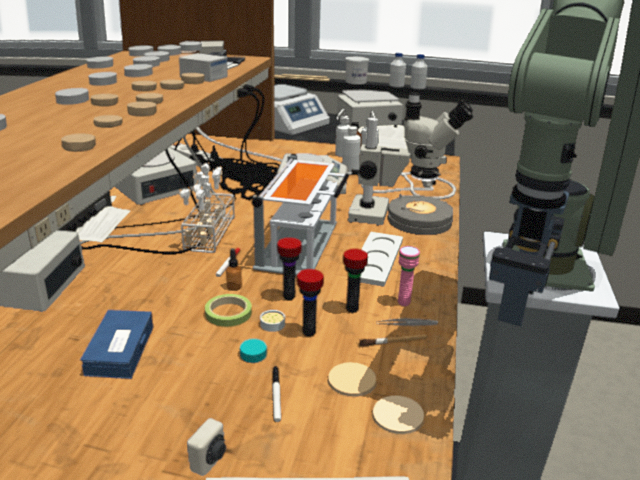

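Side picture: three red-capped torches, with caps at (289,246), (311,281) and (355,259). The pink look-alike is at (408,258), the turquoise cap at (253,350) and the dish at (272,320). The tray is at (380,258) and the stand at (300,210), with its pane down.

```bash
cat > h.py <<'E'
import numpy as np, cv2
from plant import state, vision, models, r, ticket
def ray(c,px,cal=None):
    k=cal or vision.calibration(c);K=np.array([[k['fx'],0,k['cx']],[0,k['fy'],k['cy']],[0,0,1.]])
    u=cv2.undistortPoints(np.array([[px]],float),K,np.array(k['dist']))[0,0]
    E=k['extrinsics'];d=E[:3,:3]@np.array([u[0],-u[1],-1]);return E[:3,3],d
def onz(c,px,z,cal=None):
    o,d=ray(c,px,cal);return (o+d*(z-o[2])/d[2]).round(1)
def proj(c,P,cal=None):
    k=cal or vision.calibration(c);K=np.array([[k['fx'],0,k['cx']],[0,k['fy'],k['cy']],[0,0,1.]])
    E=k['extrinsics'];p=(np.atleast_2d(P)-E[:3,3])@E[:3,:3];p=p*[1,-1,-1]
    return cv2.projectPoints(p,np.zeros(3),np.zeros(3),K,np.array(k['dist']))[0][:,0]
def rel(dw):  # world shift -> tool units
    s=state();return (s['eef_rot'].T@np.array(dw,float)/40).round(3)
def cen(m):
    ys,xs=np.nonzero(m);return xs.mean(),ys.mean()
E
python3 - <<'E'
from h import *
for n in ("pane","pane_handle","stand","cap_tray","torch1","torch2","torch3","cap1","cap2","cap3","dish","dropper_bottle","tape_roll","marker"):
    for c in ("side","scene"):
        try: print(n,c,[(np.round(d['xyz']).tolist(),round(d['conf'],2)) for d in models.search_frame(c,n)][:4])
        except Exception as e: print(n,c,e)
for p in ((268,181),(303,155),(338,160),(322,202)): print(p,onz('side',p,181))
E
```

```text
pane side [([610.0, 79.0, 180.0], 0.9)]
pane scene [([608.0, 69.0, 180.0], 0.59)]
pane_handle side [([606.0, 77.0, 180.0], 0.76)]
pane_handle scene [([608.0, 74.0, 178.0], 0.66)]
stand side [([611.0, 119.0, 133.0], 0.64)]
stand scene [([592.0, 104.0, 132.0], 0.68)]
cap_tray side [([407.0, 69.0, 13.0], 0.91)]
cap_tray scene [([447.0, 100.0, 13.0], 0.69)]
torch1 side [([435.0, 320.0, 57.0], 0.77), ([576.0, 311.0, 62.0], 0.61), ([333.0, 266.0, 87.0], 0.61), ([501.0, 423.0, 62.0], 0.56)]
torch1 scene [([496.0, 421.0, 56.0], 0.88), ([434.0, 322.0, 56.0], 0.83), ([568.0, 305.0, 56.0], 0.76), ([332.0, 267.0, 27.0], 0.51)]
torch2 side [([435.0, 320.0, 57.0], 0.77), ([576.0, 311.0, 62.0], 0.61), ([333.0, 266.0, 87.0], 0.61), ([501.0, 423.0, 62.0], 0.56)]
torch2 scene [([496.0, 421.0, 56.0], 0.88), ([434.0, 322.0, 56.0], 0.83), ([568.0, 305.0, 56.0], 0.76), ([332.0, 267.0, 27.0], 0.51)]
torch3 side [([435.0, 320.0, 57.0], 0.77), ([576.0, 311.0, 62.0], 0.61), ([333.0, 266.0, 87.0], 0.61), ([501.0, 423.0, 62.0], 0.56)]
torch3 scene [([496.0, 421.0, 56.0], 0.88), ([434.0, 322.0, 56.0], 0.83), ([5
[... 745 characters left out ...]
8.0, 505.0, 24.0], 0.88), ([577.0, 303.0, 138.0], 0.84), ([433.0, 312.0, 135.0], 0.78), ([500.0, 417.0, 139.0], 0.55)]
dish side [([582.0, 409.0, 17.0], 0.96), ([406.0, 72.0, 12.0], 0.37)]
dish scene [([583.0, 405.0, 11.0], 0.55), ([597.0, 103.0, 130.0], 0.41)]
dropper_bottle side [([702.0, 291.0, 44.0], 0.61)]
dropper_bottle scene [([697.0, 292.0, 45.0], 0.61)]
tape_roll side [([682.0, 392.0, 18.0], 0.87), ([435.0, 320.0, 59.0], 0.42)]
tape_roll scene [([583.0, 405.0, 9.0], 0.67), ([683.0, 381.0, 13.0], 0.66)]
marker side []
marker scene [([752.0, 179.0, 7.0], 0.5)]
(268, 181) [683.   93.9 181. ]
(303, 155) [ 647.4 -109.1  181. ]
(338, 160) [550.9 -96.8 181. ]
(322, 202) [534.5 180.3 181. ]
```

```bash
python3 - <<'E'
import cv2
a=cv2.imread('pics/side0.png')[130:350,200:450];cv2.imwrite('pics/crop1.png',cv2.resize(a,None,fx=2.7,fy=2.7,interpolation=cv2.INTER_CUBIC))
b=cv2.imread('pics/scene0.png')[130:360,190:440];cv2.imwrite('pics/crop2.png',cv2.resize(b,None,fx=2.6,fy=2.6,interpolation=cv2.INTER_CUBIC))
E
```

```text
(no output)
```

View pics/crop1.png

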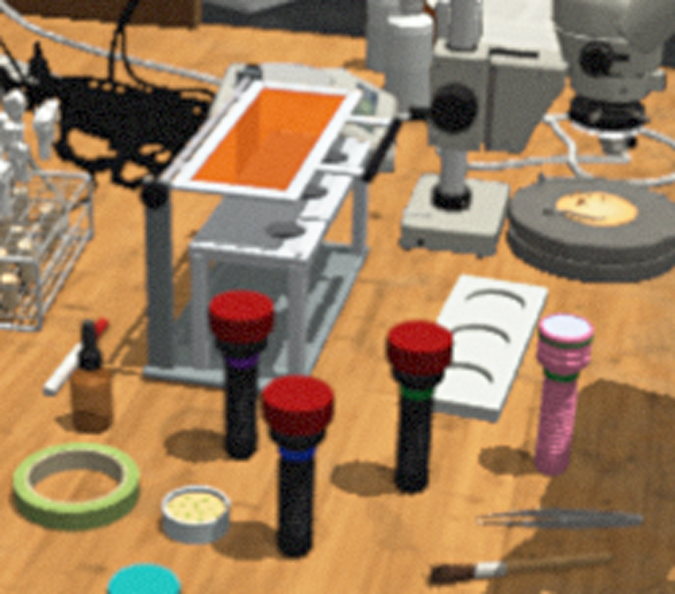

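View pics/crop2.png

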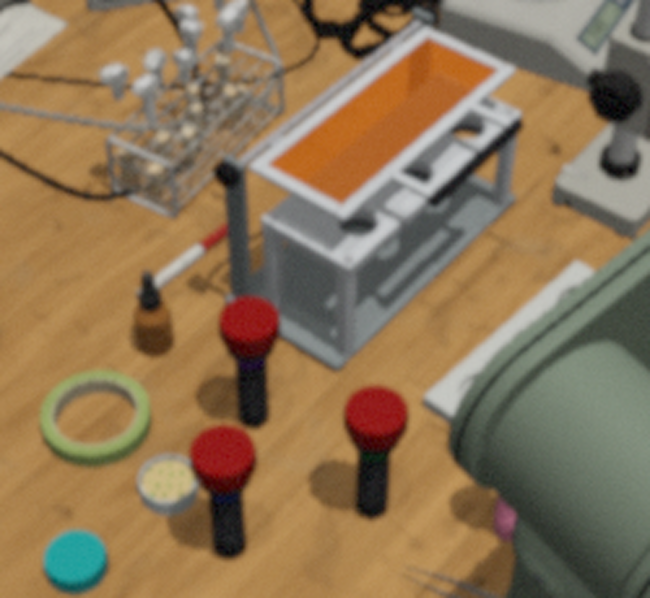

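Crops: all three torches (violet, blue and green rings) wear red caps. The pane is down, with the bar's ends at side (337,196) and (347,176) and at scene (355,207) and (390,178). The tray lies beside the stand.

```bash
python3 - <<'E'
from h import *
A={'FL':((292,198),(343,217)),'BL':((160,188),(252,163)),'FR':((365,90),(515,70)),'BR':((250,80),(430,28)),'h+':((372,178),(432,200)),'h-':((400,125),(520,125)),'knobL':((154,193),(228,173)),'c3':((286,230),(360,222)),'c2':((314,190),(418,170)),'c1':((337,154),(468,127))}
Z={'h':178,'k':178,'c':130}
for n,(a,b) in A.items():
    z=Z.get(n[0],181); print(n,onz('side',(a[0]/2.7+200,a[1]/2.7+130),z)[:2],onz('scene',(b[0]/2.6+190,b[1]/2.6+130),z)[:2])
for n,p in {'TtopL':(462,277),'TtopR':(546,290),'TbotR':(497,410),'TbotL':(432,398),'r1':(495,297),'r2':(480,335),'r3':(467,375)}.items():
    print(n,onz('side',(p[0]/2.7+200,p[1]/2.7+130),14)[:2])
for c in('side','scene'):
  im=cv2.cvtColor(vision.get_image(c),cv2.COLOR_RGB2HSV)
  m=(((im[...,0]<8)|(im[...,0]>172))&(im[...,1]>190)&(im[...,2]>60)).astype(np.uint8)
  n,l,st,ce=cv2.connectedComponentsWithStats(m)
  for i in range(1,n):
    if st[i,4]>150: print(c,ce[i].round(1),st[i],onz(c,ce[i],128))
E
```

```text
FL [561.9 195.5] [557.3 191.3]
BL [669.8 204.6] [661.1 186. ]
FR [553.2 -69.8] [551.5 -68. ]
BR [664.7 -66.4] [652.1 -72.8]
h+ [508.6 130.7] [512.2 125.1]
h- [506.8   3.7] [506.4  -6.1]
knobL [673.6 209. ] [671.4 206.4]
c3 [577.  149.1] [573.4 143.9]
c2 [572.6  60.3] [572.9  55.2]
c1 [570.1 -28.3] [570.8 -24.7]
TtopL [445.  -35.1]
TtopR [363.5 -28.8]
TbotR [383.  202.4]
TbotL [438.4 196.9]
r1 [409.1  -1.5]
r2 [413.3  76.7]
r3 [415.1 151.1]
side [289.3 246.6] [278 238  23  19 340] [575.6 302.9 128. ]
side [355.2 258. ] [344 249  23  20 357] [436.4 315.4 128. ]
side [310.3 279.6] [297 270  26  21 446] [504.3 419.5 128. ]
scene [285.3 255. ] [275 245  21  21 353] [573.9 298.5 128. ]
scene [334.2 289.9] [323 279  23  23 414] [434.  310.8 128. ]
scene [275.4 305.4] [264 294  24  24 448] [502.7 414.1 128. ]
```

```bash
python3 - <<'E'
from h import *
def tri(a,b):
    o1,d1=ray('side',a);o2,d2=ray('scene',b);d1/=np.linalg.norm(d1);d2/=np.linalg.norm(d2)
    A=np.c_[d1,-d2];t=np.linalg.lstsq(A,o2-o1,rcond=None)[0];p=o1+t[0]*d1;q=o2+t[1]*d2
    return ((p+q)/2).round(),np.linalg.norm(p-q).round(1)
# shelf front edge as intersection of two view planes
def plane(c,a,b):
    o,d=ray(c,a);_,e=ray(c,b);n=np.cross(d,e);n/=np.linalg.norm(n);return n,n@o
for S,C in ((((0,178),(240,80)),((0,222),(380,10))),):
    n1,c1=plane('side',*S);n2,c2=plane('scene',*C);d=np.cross(n1,n2)
    p=np.linalg.lstsq(np.array([n1,n2]),np.array([c1,c2]),rcond=None)[0]
    d/=np.linalg.norm(d)
    print('dir',d.round(3),[ (p+d*((y-p[1])/d[1])).round() for y in(0,100,300)])
print(tri((250,203-2),(278,196)))
E
```

```text
dir [-0.129  0.983  0.133] [array([786.,   0., 392.]), array([773., 100., 406.]), array([747., 300., 433.])]
(array([691., 190., 164.]), np.float64(13.5))
```

>>> move_arm:
  motion:
    - [0,0,0.932,0,0,-1,0]
    - [0,0,0.932,0,0,-0.75,0]
    - [0,0,0.932,0,0,0,0]
    - [0,0,0.932,0,0,0,0]
    - [0,0,0.932,0,0,0,0]
    - [0,0,0.932,0,0,0,0]
    - [0,0,0.932,0,0,0,0]
    - [0,0,0.932,0,0,0,0]
    - [0,0,0.932,0,0,0,0]
    - [0,0,0.932,0,0,0,0]
  force: 10

```text
t: 2.85
tool_pos: [152.7, 554.3, 276.7]
eef_rot: [[0.004, 1.0, 0.0], [1.0, -0.004, 0.0], [0.0, 0.0, -1.0]]
force: [0.1, -0.2, 0.3]
finger_gap: 90.9
grip_force: 0.0
```

>>> move_arm:
  motion:
    - [0,0,0,-0.95,0.52,0,143]
    - [0,0,0,-0.95,0.52,0,143]
    - [0,0,0,-0.95,0.52,0,143]
    - [0,0,0,-0.95,0.52,0,143]
    - [0,0,0,-0.95,0.52,0,143]
    - [0,0,0,-0.95,0.52,0,143]
    - [0,0,0,-0.95,0.52,0,143]
    - [0,0,0,-0.95,0.52,0,143]
    - [0,0,0,-0.95,0.52,0,143]
    - [0,0,0,-0.95,0.52,0,143]

```text
t: 4.1
tool_pos: [361.5, 173.2, 276.9]
eef_rot: [[-0.001, 1.0, 0.001], [1.0, 0.001, 0.0], [0.0, 0.001, -1.0]]
force: [0.5, -0.4, 0.1]
finger_gap: 40.5
grip_force: 0.0
```

>>> move_arm:
  motion:
    - [0,0,0,-0.95,0.52,0,143]
    - [0,0,0,-0.95,0.52,0,143]
    - [0,0,0,-0.9,0.52,0,143]
    - [0,0,0,0,0,0,143]

```text
t: 4.6
tool_pos: [424.4, 60.7, 276.5]
eef_rot: [[0.003, 1.0, 0.0], [1.0, -0.003, -0.0], [-0.0, 0.0, -1.0]]
force: [0.3, 0.5, -1.2]
finger_gap: 40.3
grip_force: 0.0
```

```bash
python3 - <<'E'
from h import *
s=state();print(s['tool_pos'],s['eef_rot'].round(3),s['q'])
im=vision.get_image('wrist');k=vision.calibration('wrist');print(k)
cv2.imwrite('pics/w1.png',im[:,:,::-1])
E
```

```text
[424.38289389  60.7497044  276.54438831] [[ 0.003  1.     0.   ]
 [ 1.    -0.003 -0.   ]
 [-0.     0.    -1.   ]] [ 1.15599073e-01  4.40345282e-02  1.73786932e+00 -3.12600749e-04
  1.35955939e+00  1.19112277e-01]
{'fx': 420.62070930923795, 'fy': 420.62070930923795, 'cx': 321.5414548896438, 'cy': 231.12929137566653, 'dist': array([0.03295031, 0.        , 0.        , 0.        , 0.        ]), 'extrinsics': array([[ 9.99997205e-01,  2.21982133e-03,  8.13622950e-04,
         4.24453267e+02],
       [-2.35465008e-03,  9.66061999e-01,  2.58299574e-01,
         1.33850500e+02],
       [-2.12631309e-04, -2.58300768e-01,  9.66064526e-01,
         4.54058261e+02],
       [ 0.00000000e+00,  0.00000000e+00,  0.00000000e+00,
         1.00000000e+00]])}
```

View pics/w1.png

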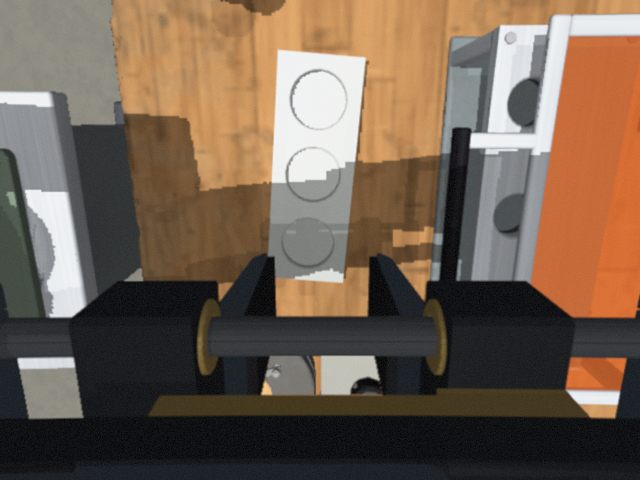

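Wrist picture: tray recesses at (319,99), (314,174) and (308,242). The black bar runs from (461,128) to (450,280), and the pane's front-left corner is at (555,17).

```bash
python3 - <<'E'
from h import *
for p in ((319,99),(314,174),(308,242)): print(onz('wrist',p,14))
for p in ((461,130),(456,200),(451,270)): print('bar',onz('wrist',p,181))
print('corner',onz('wrist',(553,17),181))
for p in ((527,101),(510,213)): print('hole',onz('wrist',p,130))
E
```

```text
[421.9 152.4  14. ]
[416.4  78.   14. ]
[409.3   4.   14. ]
bar [512.  126.4 181. ]
bar [512.6  81.8 181. ]
bar [513.  33. 181.]
corner [559.3 189.6 181. ]
hole [574.2 145.1 130. ]
hole [571.8  61.6 130. ]
```

>>> move_arm:
  motion:
    - [-0.94,0,0,0,0,0,143]
    - [-0.94,0,0,0,0,0,143]
    - [-0.94,0,0,0,0,0,143]
    - [-0.94,0,0,0,0,0,143]
    - [-0.94,0,0,0,0,0,143]
    - [-0.94,0,0,0,0,0,143]
    - [-0.94,0,0,0,0,0,143]
    - [-0.92,0,0,0,0,0,143]
    - [0,0,0,0,0,0,143]

```text
t: 5.78
tool_pos: [424.4, 51.7, 276.0]
eef_rot: [[0.027, 0.605, 0.795], [0.999, -0.0, -0.034], [-0.02, 0.796, -0.605]]
force: [0.5, 0.8, 0.6]
finger_gap: 39.7
grip_force: 0.0
```

>>> move_arm:
  motion:
    - [0,0,0,0,0,0,143]
    - [0,0,0,0,0,0,143]

```text
t: 6.02
tool_pos: [426.4, 51.2, 277.9]
eef_rot: [[0.03, 0.603, 0.797], [0.999, -0.004, -0.035], [-0.018, 0.798, -0.603]]
force: [0.1, 0.0, -0.5]
finger_gap: 40.1
grip_force: 0.0
```

```bash
python3 - <<'E'
from h import *
s=state();print(s['tool_pos'],s['eef_rot'].round(3),s['q'].round(3))
print(rel(np.array([511,62,178])-s['tool_pos']))
E
```

```text
[426.43660217  51.2281119  277.91802105] [[ 0.03   0.603  0.797]
 [ 0.999 -0.004 -0.035]
 [-0.018  0.798 -0.603]] [ 0.322 -0.332  2.383 -0.983  0.351  1.158]
[ 0.379 -0.718  3.182]
```

>>> move_arm:
  motion:
    - [1,0,0,0,0,0,143]
    - [0,0,0,0,-0.5,0.8,143]
    - [0,0,0,0,-0.5,0.8,143]
    - [0,0,0,0,0,0,143]

```text
t: 6.52
tool_pos: [446.5, 40.0, 217.4]
eef_rot: [[0.05, 0.663, 0.747], [0.998, -0.007, -0.06], [-0.034, 0.748, -0.662]]
force: [-0.9, 0.2, 0.1]
finger_gap: 39.8
grip_force: 0.0
```

```bash
python3 - <<'E'
from h import *
s=state();print(s['tool_pos'],s['eef_rot'].round(3),s['q'].round(3))
print(rel(np.array([511,62,178])-s['tool_pos']))
from scipy.spatial.transform import Rotation as R
a=np.radians(50);T=np.array([[0,np.cos(a),np.sin(a)],[1,0,0],[0,np.sin(a),-np.cos(a)]])
print(R.from_matrix(s['eef_rot'].T@T).as_rotvec(degrees=True)/8)
E
```

```text
[446.51325307  40.047857   217.37835812] [[ 0.05   0.663  0.747]
 [ 0.998 -0.007 -0.06 ]
 [-0.034  0.748 -0.662]] [ 0.251 -0.193  2.427 -1.232  0.261  1.399]
[0.662 0.328 1.823]
[-0.19438424  0.43160368 -0.04712519]
```

>>> move_arm:
  motion:
    - [1,0,0,0.2,0,-0.3,143]
    - [0,0.43,0,0.35,0,0,143]
    - [0,0,0,0,0,0,143]
    - [0,0,0,0,0,0,143]

```text
t: 7.02
tool_pos: [448.1, 48.8, 224.9]
eef_rot: [[0.029, 0.692, 0.721], [1.0, -0.016, -0.026], [-0.006, 0.722, -0.692]]
force: [-0.9, 0.4, -0.4]
finger_gap: 40.1
grip_force: 0.0
```

```bash
cat >> h.py <<'E'
from scipy.spatial.transform import Rotation as R
def rep(deg,P):
    s=state();print(s['tool_pos'].round(1),s['q'].round(2),'rel',rel(np.array(P)-s['tool_pos']))
    a=np.radians(deg);T=np.array([[0,np.cos(a),np.sin(a)],[1,0,0],[0,np.sin(a),-np.cos(a)]])
    print('turn',(R.from_matrix(s['eef_rot'].T@T).as_rotvec(degrees=True)/8).round(3),s['eef_rot'][:,2].round(2))
E
python3 -c "
from h import *
rep(40,[511,62,178])"
```

```text
[448.1  48.8 224.9] [ 0.22 -0.21  2.38 -0.82  0.26  0.98] rel [0.384 0.237 1.937]
turn [ 0.775  0.178 -0.122] [ 0.72 -0.03 -0.69]
```

>>> move_arm:
  motion:
    - [0.8,0.18,-0.12,0.38,0,-0.2,143]
    - [0.6,0,0,0,0,0,143]
    - [0,0,0,0,0,0,143]
    - [0,0,0,0,0,0,143]

```text
t: 7.52
tool_pos: [445.7, 52.7, 227.2]
eef_rot: [[0.024, 0.792, 0.61], [1.0, -0.011, -0.025], [-0.013, 0.611, -0.792]]
force: [1.1, -0.6, -0.8]
finger_gap: 39.9
grip_force: 0.0
```

```bash
python3 -c "
from h import *
rep(35,[511,62,178])"
```

```text
[445.7  52.7 227.2] [ 0.21 -0.19  2.26 -0.35  0.45  0.49] rel [0.288 0.539 1.964]
turn [ 0.328  0.177 -0.082] [ 0.61 -0.03 -0.79]
```

>>> move_arm:
  motion:
    - [0.2,0.18,-0.08,0.29,0.54,0,171]
    - [0,0,0,0,0,0.7,171]
    - [0,0,0,0,0,0.7,171]
    - [0,0,0,0,0,0.54,171]
    - [0,0,0,0,0,0,171]

```text
t: 8.15
tool_pos: [508.2, 64.2, 175.9]
eef_rot: [[-0.001, 0.811, 0.585], [1.0, 0.0, 0.0], [-0.0, 0.585, -0.811]]
force: [-0.4, -0.7, 0.2]
finger_gap: 29.9
grip_force: 0.0
```

```bash
python3 -c "
from h import *
rep(36,[511.5,62,178])
cv2.imwrite('pics/w2.png',vision.get_image('wrist')[150:,:,::-1])"
```

```text
[508.2  64.2 175.9] [ 0.17  0.    2.24 -0.34  0.3   0.46] rel [-0.055  0.098  0.007]
turn [-0.024 -0.002  0.003] [ 0.59  0.   -0.81]
```

View pics/w2.png

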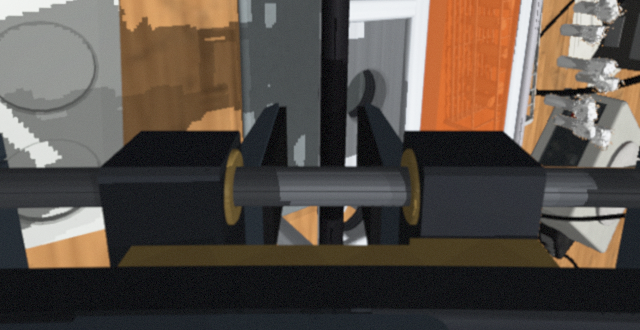

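The bar runs down between the fingers at about column 333. I'll close on it now.

>>> move_arm:
  motion:
    - [0,0,0,0,0.1,0,200]
    - [0,0,0,0,0,0,255]
    - [0,0,0,0,0,0,255]
    - [0,0,0,0,0,0,255]
    - [0,0,0,0,0,0,255]
  force: 20

```text
t: 8.82
tool_pos: [512.7, 64.5, 180.7]
eef_rot: [[-0.0, 0.808, 0.589], [1.0, -0.001, 0.001], [0.001, 0.589, -0.808]]
force: [-0.3, -0.2, 0.1]
finger_gap: -0.1
grip_force: 0.0
```

```bash
python3 - <<'E'
from h import *
s=state();p=s['tool_pos'];print(p,s['force'],s['finger_gap'])
H=np.array([671.5,178.]);pos=np.array([p[0],p[2]]);Rr=160
al=np.radians(36)
out=[];th0=0;N=22
prev=None
for i in range(N+1):
    th=1.93*i/N;b=H+Rr*np.array([-np.cos(th),np.sin(th)])
    if prev is not None:
        d=b-prev
        y=np.array([np.cos(al),np.sin(al)]);z=np.array([np.sin(al),-np.cos(al)])
        out.append([round(d@y/40,2),round(d@z/40,2)])
        if i>3: al+=np.radians(8*0.15)
    prev=b
print(np.degrees(al));print(out)
E
```

```text
[512.73995129  64.48683025 180.72507043] [-0.33419987 -0.15434724  0.13829058] -0.07846259037959608
58.80000000000003
[[np.float64(0.22), np.float64(-0.27)], [np.float64(0.24), np.float64(-0.25)], [np.float64(0.26), np.float64(-0.23)], [np.float64(0.28), np.float64(-0.21)], [np.float64(0.3), np.float64(-0.18)], [np.float64(0.32), np.float64(-0.14)], [np.float64(0.33), np.float64(-0.11)], [np.float64(0.34), np.float64(-0.07)], [np.float64(0.35), np.float64(-0.03)], [np.float64(0.35), np.float64(0.01)], [np.float64(0.35), np.float64(0.04)], [np.float64(0.34), np.float64(0.08)], [np.float64(0.33), np.float64(0.12)], [np.float64(0.32), np.float64(0.15)], [np.float64(0.3), np.float64(0.19)], [np.float64(0.28), np.float64(0.22)], [np.float64(0.25), np.float64(0.25)], [np.float64(0.22), np.float64(0.27)], [np.float64(0.19), np.float64(0.29)], [np.float64(0.16), np.float64(0.31)], [np.float64(0.12), np.float64(0.33)], [np.float64(0.09), np.float64(0.34)]]
```

```bash
python3 - <<'E'
from h import *
s=state();p=s['tool_pos']
a=vision.get_image('side')[100:300,220:440,::-1]; b=vision.get_image('wrist')[100:460,100:560,::-1].copy()
a=cv2.resize(a,None,fx=1.8,fy=1.8,interpolation=cv2.INTER_CUBIC)
b=cv2.resize(b,(460,360));cv2.imwrite('pics/c3.png',np.hstack([a[:360,:336],b]))
tip=p+19*s['eef_rot'][:,2];print('tip',tip,proj('side',tip),proj('wrist',tip),proj('wrist',p),proj('wrist',[[512,0,178],[512,128,178]]))
E
```

```text
tip [523.92675471  64.51046427 165.36750322] [[336.38107212 189.55143191]] [[321.11922793 269.04456078]] [[321.08614372 283.63513099]] [[316.73805684 404.97192087]
 [315.64069779 139.35280617]]
```

View pics/c3.png

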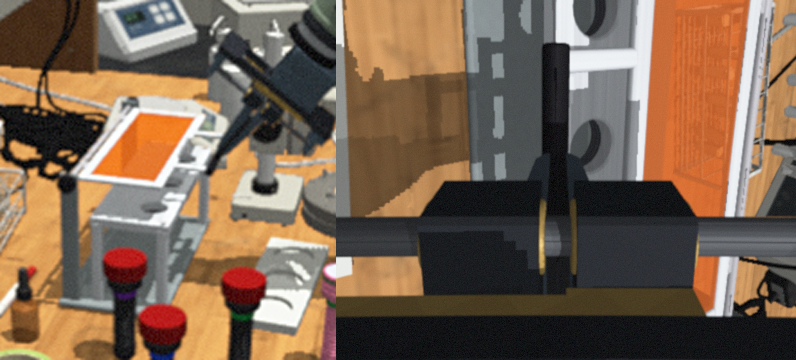

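```bash
python3 - <<'E'
from h import *
k=vision.calibration('wrist');k1=dict(k)
k1['extrinsics']=np.array([[9.99997205e-01,2.21982133e-03,8.13622950e-04,424.453],[-2.35465008e-03,9.66061999e-01,2.58299574e-01,133.85],[-2.12631309e-04,-2.58300768e-01,9.66064526e-01,454.058],[0,0,0,1]])
o1,d1=ray('wrist',(461,129),k1);o2,d2=ray('wrist',(319.5,145),k)
for nm,(o3,d3) in {'w1+w3':(o1,d1),'side+w3':ray('side',(337.8,195.9)),'scene+w3':ray('scene',(356.2,206.9))}.items():
    A=np.c_[d3,-d2];t=np.linalg.lstsq(A,o2-o3,rcond=None)[0];print(nm,o3+t[0]*d3,o2+t[1]*d2)
print(k['extrinsics'].round(3))
E
```

```text
w1+w3 [511.89404265 127.00405336 181.08515689] [511.75733849 125.85718186 181.07012927]
side+w3 [509.34823247 126.27095422 176.1671821 ] [513.23957842 125.70742578 179.01542078]
scene+w3 [511.48202676 125.97134285 179.11660763] [512.58316362 125.77374575 179.92535515]
[[ 8.08000e-01  1.52000e-01 -5.69000e-01  4.08563e+02]
 [-1.00000e-03  9.66000e-01  2.58000e-01  1.36283e+02]
 [ 5.89000e-01 -2.08000e-01  7.81000e-01  3.24121e+02]
 [ 0.00000e+00  0.00000e+00  0.00000e+00  1.00000e+00]]
```

>>> move_arm:
  motion:
    - [0,0,0,0,0.15,-0.2,255]
    - [0,0,0,0,0.15,-0.2,255]
    - [0,0,0,0,0,0,255]

```text
t: 9.3
tool_pos: [514.0, 64.7, 202.5]
eef_rot: [[-0.0, 0.806, 0.591], [1.0, -0.001, 0.002], [0.002, 0.591, -0.806]]
force: [1.0, -0.3, 0.4]
finger_gap: 0.7
grip_force: 0.0
```

```bash
python3 - <<'E'
from h import *
s=state();p=s['tool_pos'];print(p,s['force'],s['grip_force'],s['finger_gap'])
a=vision.get_image('side')[140:230,290:380,::-1]; b=vision.get_image('wrist')[120:420,170:470,::-1].copy()
a=cv2.resize(a,(400,400),interpolation=cv2.INTER_CUBIC)
b=cv2.resize(b,(400,400));cv2.imwrite('pics/c4.png',np.hstack([a,b]))
E
```

```text
[514.00209112  64.65245751 202.45961848] [ 0.9760642  -0.30041813  0.37477097] 0.0 0.655688377595024
```

View pics/c4.png

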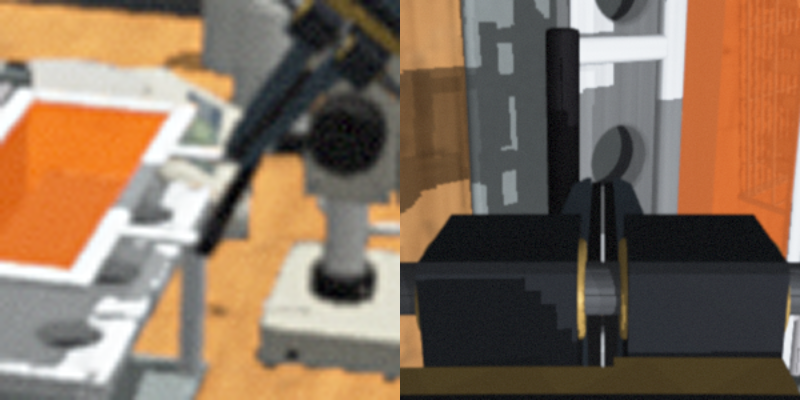

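```bash
python3 - <<'E'
from h import *
s=state();p=s['tool_pos'];E=s['eef_rot']
for P in ([512,128,178],[518,126,165]): print(P,'side',proj('side',P),'scene',proj('scene',P),'w4',proj('wrist',P))
print('tip closed now',proj('wrist',p+19*E[:,2]),proj('wrist',p+10*E[:,2]), 'side tip',proj('side',p+19*E[:,2]))
im=vision.get_image('wrist');print((im[300:330:6,270:345:5].max(2)))
E
```

```text
[512, 128, 178] side [[336.53468865 195.31537596]] scene [[355.45611587 207.66116375]] w4 [[289.0920686  137.57726312]]
[518, 126, 165] side [[333.87817761 199.97810775]] scene [[353.42602526 210.30675394]] w4 [[285.53950997 140.54789633]]
tip closed now [[321.0658748  268.98407055]] [[321.05086784 275.55452991]] side tip [[336.57150581 181.54896219]]
[[ 25  24  23  18  22  21  26  70  39  23  87  17  16  57  29]
 [ 21  25  24  20  24  18  18 106  58  21  87  13  18  70  40]
 [ 24  26  21  15  24  23  24 136  58  19  85  21  11  70  43]
 [ 47  44  38  45  48  42  42 156  36  38  39  37  37  66  54]
 [ 46  44  46  42  43  45  42 170  67  67  43  46  41  62  56]]
```

>>> move_arm:
  motion:
    - [0,0,0,0,0,-0.6,193]
    - [0,0,0,0,-0.39,0,193]
    - [0,0,0,0,0,0.5,193]
    - [0,0,0,0,0,0.4,193]
    - [0,0,0,0,0,0.25,193]
    - [0,0,0,0,0,0.24,193]
    - [0,0,0,0,0,0,193]

```text
t: 10.32
tool_pos: [518.9, 64.4, 165.0]
eef_rot: [[-0.0, 0.809, 0.587], [1.0, -0.0, 0.001], [0.001, 0.587, -0.809]]
force: [-0.3, -0.3, 0.5]
finger_gap: 22.1
grip_force: 0.0
```

>>> move_arm:
  motion:
    - [0,0,0,0,0,0,255]
    - [0,0,0,0,0,0,255]
    - [0,0,0,0,0,0,255]
    - [0,0,0,0,0,0,255]

```text
t: 10.82
tool_pos: [520.5, 64.9, 167.5]
eef_rot: [[-0.0, 0.806, 0.592], [1.0, -0.001, 0.002], [0.003, 0.592, -0.806]]
force: [5.2, 0.3, -2.5]
finger_gap: 11.4
grip_force: 20.0
```

```bash
python3 - <<'E'
from h import *
s=state();p=s['tool_pos'];E=s['eef_rot'];print(p,s['force'],s['finger_gap'],s['grip_force'],E[:,2])
print(rel(np.array([512,62,178])-p))
E
```

```text
[520.52834126  64.87431281 167.49270672] [ 5.23940132  0.3055235  -2.50390145] 11.360977150029354 20.00478744506836 [ 0.59184528  0.00227797 -0.80604837]
[-0.071 -0.016 -0.338]
```

```bash
python3 - <<'E'
from h import *
H=np.array([672,178.]);al=np.radians(36.3);N=24
f=lambda a:(np.array([np.cos(a),np.sin(a)]),np.array([np.sin(a),-np.cos(a)]))
P=lambda th,a:H+160*np.array([-np.cos(th),np.sin(th)])+13.5*f(a)[1]
for i in range(N):
    a2=al+(np.radians(1.2) if i>3 else 0);y,z=f(al)
    d=P(1.92*(i+1)/N,a2)-P(1.92*i/N,al)
    print([-0.15 if i>3 else 0,0,0,0,round(d@y/40,2),round(d@z/40,2),255],end=', ');al=a2
E
```

```text
[0, 0, 0, 0, np.float64(0.2), np.float64(-0.25), 255], [0, 0, 0, 0, np.float64(0.22), np.float64(-0.23), 255], [0, 0, 0, 0, np.float64(0.24), np.float64(-0.22), 255], [0, 0, 0, 0, np.float64(0.25), np.float64(-0.2), 255], [-0.15, 0, 0, 0, np.float64(0.28), np.float64(-0.17), 255], [-0.15, 0, 0, 0, np.float64(0.29), np.float64(-0.15), 255], [-0.15, 0, 0, 0, np.float64(0.3), np.float64(-0.12), 255], [-0.15, 0, 0, 0, np.float64(0.32), np.float64(-0.09), 255], [-0.15, 0, 0, 0, np.float64(0.32), np.float64(-0.06), 255], [-0.15, 0, 0, 0, np.float64(0.33), np.float64(-0.02), 255], [-0.15, 0, 0, 0, np.float64(0.33), np.float64(0.01), 255], [-0.15, 0, 0, 0, np.float64(0.32), np.float64(0.04), 255], [-0.15, 0, 0, 0, np.float64(0.32), np.float64(0.07), 255], [-0.15, 0, 0, 0, np.float64(0.31), np.float64(0.1), 255], [-0.15, 0, 0, 0, np.float64(0.3), np.float64(0.13), 255], [-0.15, 0, 0, 0, np.float64(0.28), np.float64(0.16), 255], [-0.15, 0, 0, 0, np.float64(0.26), np.float64(0.19), 255], [-0.15, 0, 0, 0, np.float64(0.24), np.float64(0.21), 255], [-0.15, 0, 0, 0, np.float64(0.22), np.float64(0.24), 255], [-0.15, 0, 0, 0, np.float64(0.2), np.float64(0.26), 255], [-0.15, 0, 0, 0, np.float64(0.17), np.float64(0.28), 255], [-0.15, 0, 0, 0, np.float64(0.14), np.float64(0.29), 255], [-0.15, 0, 0, 0, np.float64(0.11), np.float64(0.3), 255], [-0.15, 0, 0, 0, np.float64(0.08), np.float64(0.31), 255],
```

>>> move_arm:
  motion:
    - [0,0,0,0,0.2,-0.25,255]
    - [0,0,0,0,0.22,-0.23,255]
    - [0,0,0,0,0.24,-0.22,255]
    - [0,0,0,0,0.25,-0.2,255]
    - [-0.15,0,0,0,0.28,-0.17,255]
    - [-0.15,0,0,0,0.29,-0.15,255]
    - [-0.15,0,0,0,0.3,-0.12,255]
    - [-0.15,0,0,0,0.32,-0.09,255]

```text
t: 11.82
tool_pos: [549.1, 64.0, 260.9]
eef_rot: [[0.001, 0.76, 0.65], [1.0, -0.001, 0.0], [0.001, 0.65, -0.76]]
force: [-7.1, 1.3, -0.9]
finger_gap: 11.8
grip_force: 20.0
```

```bash
python3 - <<'E'
from h import *
s=state();p=s['tool_pos'];z=s['eef_rot'][:,2];b=p-13.5*z;print(p,s['force'],s['finger_gap'],z)
print('r,th',np.hypot(672-b[0],b[2]-178),np.arctan2(b[2]-178,672-b[0]),s['q'].round(2))
E
```

```text
[549.07289506  64.01660908 260.86096338] [-7.14539805  1.32352281 -0.91683695] 11.754102206955087 [ 6.49944525e-01  5.05247617e-05 -7.59981652e-01]
r,th 161.29697724994784 0.6154482921934195 [ 0.16 -0.05  2.09 -0.26  0.42  0.36]
```

Going well, with low forces.

>>> move_arm:
  motion:
    - [-0.15,0,0,0,0.32,-0.06,255]
    - [-0.15,0,0,0,0.33,-0.02,255]
    - [-0.15,0,0,0,0.33,0.01,255]
    - [-0.15,0,0,0,0.32,0.04,255]
    - [-0.15,0,0,0,0.32,0.07,255]
    - [-0.15,0,0,0,0.31,0.1,255]
    - [-0.15,0,0,0,0.3,0.13,255]
    - [-0.15,0,0,0,0.28,0.16,255]

```text
t: 12.82
tool_pos: [635.7, 63.4, 321.6]
eef_rot: [[0.001, 0.637, 0.77], [1.0, -0.001, -0.001], [0.0, 0.77, -0.637]]
force: [-2.5, -4.8, -2.5]
finger_gap: 11.6
grip_force: 20.0
```

>>> move_arm:
  motion:
    - [-0.15,0,0,0,0.26,0.19,255]
    - [-0.15,0,0,0,0.24,0.21,255]
    - [-0.15,0,0,0,0.22,0.24,255]
    - [-0.15,0,0,0,0.2,0.26,255]
    - [-0.15,0,0,0,0.17,0.28,255]
    - [-0.15,0,0,0,0.14,0.29,255]
    - [-0.15,0,0,0,0.11,0.3,255]
    - [-0.15,0,0,0,0.08,0.31,255]
    - [0,0,0,0,0,0,255]

```text
t: 13.95
tool_pos: [737.0, 62.6, 321.5]
eef_rot: [[0.0, 0.511, 0.86], [1.0, 0.0, -0.001], [-0.001, 0.86, -0.511]]
force: [-0.5, -3.3, -6.8]
finger_gap: 11.4
grip_force: 20.0
```

```bash
python3 - <<'E'
from h import *
s=state();p=s['tool_pos'];z=s['eef_rot'][:,2];b=p-13.5*z;print(p,s['force'],s['finger_gap'],z)
print('r,th',np.hypot(672-b[0],b[2]-178),np.arctan2(b[2]-178,672-b[0]),s['q'].round(2))
a=vision.get_image('side')[20:320,180:580,::-1];cv2.imwrite('pics/c5.png',cv2.resize(a,None,fx=2,fy=2,interpolation=cv2.INTER_CUBIC))
E
```

```text
[737.03108572  62.64641912 321.50090658] [-0.48056924 -3.27999685 -6.81040407] 11.368371597409949 [ 8.59780821e-01 -6.43159939e-04 -5.10662830e-01]
r,th 159.6018198162548 1.9121185209399236 [ 0.12  0.16  1.92 -1.34  0.1   1.4 ]
```

View pics/c5.png

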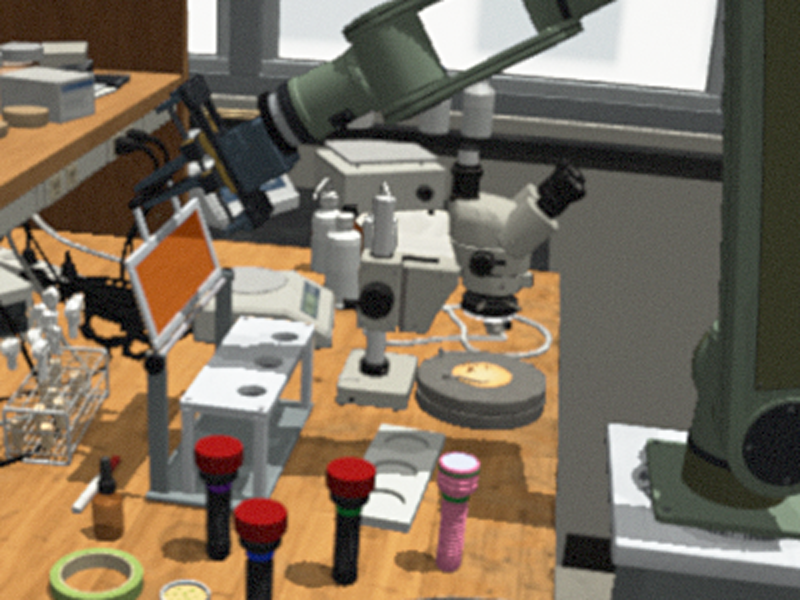

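The pane is up at about 1.91 rad and the collars are exposed. Next I release the bar and back out.

>>> move_arm:
  motion:
    - [0,0,0,0,0,0,185]
    - [0,0,0,0,0,0,180]
    - [0,0,0,0,0,-0.4,180]
    - [0,0,0,0,0,-0.8,180]
    - [0,0,0,0,0,-0.8,180]
    - [0,0,0,0,0,-0.8,180]
    - [0,0,0,0,0,-0.8,180]
    - [0,0,0,0,0,-0.4,180]

```text
t: 15.0
tool_pos: [598.8, 64.3, 409.5]
eef_rot: [[-0.003, 0.502, 0.865], [1.0, -0.001, 0.003], [0.002, 0.865, -0.502]]
force: [0.9, 0.1, 0.5]
finger_gap: 26.7
grip_force: 0.0
```

>>> move_arm:
  motion:
    - [0.93,0,0,0,0,0,0]
    - [0.93,0,0,0,0,0,0]
    - [0.93,0,0,0,0,0,0]
    - [0.93,0,0,0,0,0,0]
    - [0.93,0,0,0,0,0,0]
    - [0.93,0,0,0,0,0,0]
    - [0.93,0,0,0,0,0,0]
    - [0.9,0,0,0,0,0,0]
    - [0,0,0,0,0,0,0]

```text
t: 16.12
tool_pos: [602.2, 63.2, 403.6]
eef_rot: [[0.0, 1.0, 0.006], [1.0, -0.0, 0.0], [0.0, 0.006, -1.0]]
force: [-0.1, 0.8, -1.1]
finger_gap: 91.0
grip_force: 0.0
```

```bash
python3 -c "
from h import *
rep(0,[571,135,330]);s=state();print(s['finger_gap'])"
```

```text
[602.2  63.2 403.6] [ 0.09  0.32  1.08 -0.    1.73  0.09] rel [ 1.794 -0.793  1.836]
turn [ 0.047 -0.003 -0.002] [ 0.01  0.   -1.  ]
91.04649317439001
```

```bash
python3 - <<'E'
from h import *
s=state();print(s['tool_pos'])
im=vision.get_image('wrist');cv2.imwrite('pics/w6.png',im[:,:,::-1])
P=[[570.5,-27,130],[572.5,59,130],[574.5,145,130]]
uv=proj('wrist',P);print(uv)
g=cv2.cvtColor(im,cv2.COLOR_RGB2GRAY)
for (u,v) in uv:
    u,v=int(u),int(v);w=g[max(v-28,0):v+29,max(u-28,0):u+29];print(w.shape, w.mean() if w.size else 0)
v=im.copy()
for u in uv: cv2.drawMarker(v,(int(u[0]),int(u[1])),(255,0,255),0,10)
cv2.imwrite('pics/w6m.png',v[:,:,::-1])
E
```

```text
[602.21871322  63.20487873 403.60110466]
[[292.34205393 266.34549259]
 [292.72656756 191.39886506]
 [293.08172928 108.48000923]]
(57, 57) 159.8134810710988
(57, 57) 143.818405663281
(57, 57) 203.823945829486
```

View pics/w6m.png

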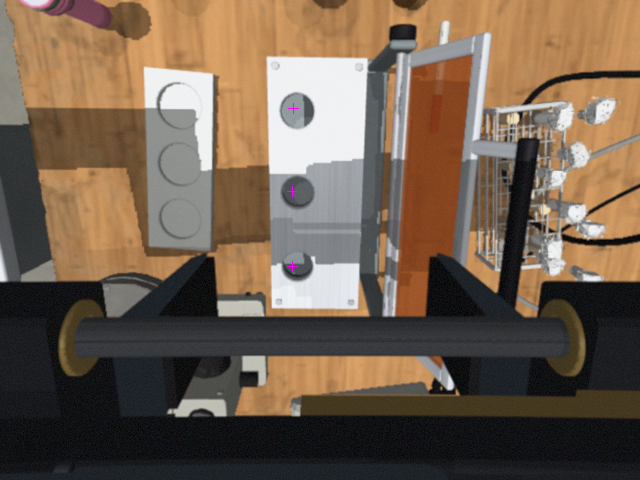

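Picture: the three collars are at about (297,110), (298,191) and (297,264), and the plate's corners are at (267,58), (367,58), (273,309) and (358,308). The pane leans well back and the collars are free.

```bash
python3 - <<'E'
from h import *
im=cv2.imread('pics/w6.png');g=cv2.cvtColor(im,cv2.COLOR_BGR2GRAY)
for (u,v) in ((297,110),(298,191),(297,264)):
    S=6;x0,y0=u-27,v-27;c=cv2.resize(g[y0:v+27,x0:u+27],None,fx=S,fy=S,interpolation=cv2.INTER_CUBIC)
    h=cv2.HoughCircles(cv2.GaussianBlur(c,(9,9),2),cv2.HOUGH_GRADIENT,1,200,param1=80,param2=12,minRadius=13*S,maxRadius=20*S)
    for q in h[0][:2]:
        p=((q[0]+.5)/S-.5+x0,(q[1]+.5)/S-.5+y0);print(np.round(p,1),q[2]/S,onz('wrist',p,130))
for p in ((267,58),(367,58),(273,309),(358,308),(274,66),(359,65),(279,302),(351,302)): print(p,onz('wrist',p,130))
for p in ((181,106),(181,164),(181,218)): print('rec',onz('wrist',p,14))
E
```

```text
[295.3 110.5] 18.300001 [576.8 143.  130. ]Traceback (most recent call last):
  File "<stdin>", line 6, in <module>
TypeError: 'NoneType' object is not subscriptable
```

>>> move_arm:
  motion:
    - [0,0,0,0.85,-0.7,0.2,0]
    - [0,0,0,0.85,-0.7,0.2,0]
    - [0,0,0,0.85,-0.7,0.2,0]
    - [0,0,0,0.85,0,0.2,0]
    - [0,0,0,0,0,0.2,255]
    - [0,0,0,0,0,0,255]
    - [0,0,0,0,0,0,255]
    - [0,0,0,0,0,0,255]

```text
t: 17.18
tool_pos: [516.1, 198.5, 365.6]
eef_rot: [[0.001, 1.0, 0.008], [1.0, -0.001, 0.001], [0.001, 0.008, -1.0]]
force: [0.2, 0.2, -0.8]
finger_gap: 54.0
grip_force: 0.0
```

```bash
python3 - <<'E'
from h import *
s=state();p=s['tool_pos'];print(p,s['finger_gap'])
im=vision.get_image('wrist');cv2.imwrite('pics/w7.png',im[:,:,::-1])
# caps: red blobs and torches seen
hv=cv2.cvtColor(im,cv2.COLOR_RGB2HSV)
m=(((hv[...,0]<8)|(hv[...,0]>172))&(hv[...,1]>170)&(hv[...,2]>60)).astype(np.uint8)
n,l,st,ce=cv2.connectedComponentsWithStats(m)
for i in range(1,n):
    if st[i,4]>200: print(ce[i].round(1),st[i],onz('wrist',ce[i],135))
print([ (d['xyz'],d['conf']) for d in models.search_frame('wrist','cap1')])
c=vision.get_image('side');c=c[:,:,::-1]
tip=p+19*s['eef_rot'][:,2];print('tip',tip,proj('side',[tip,p]),proj('scene',[tip,p]))
uv=proj('side',p)[0].astype(int);a=c[uv[1]-70:uv[1]+50,uv[0]-60:uv[0]+60]
cv2.imwrite('pics/c8.png',cv2.resize(a,(480,480),interpolation=cv2.INTER_CUBIC));print('crop org',uv-[60,70])
E
```

```text
[516.07114348 198.51799707 365.59967058] 53.9818592574115
[385.4  90.6] [ 358   63   55   56 2402] [577.5 295.2 135. ]
[([434.2, 307.8, 136.2], 0.88), ([577.3, 301.3, 133.1], 0.88), ([632.0, 165.2, 125.1], 0.26)]
tip [516.22016851 198.54564227 346.60027513] [[331.20069001 131.89893023]
 [331.59485732 122.86990742]] [[337.90474801 162.2532019 ]
 [338.33437402 154.36350797]]
crop org [271  52]
```

View pics/c8.png

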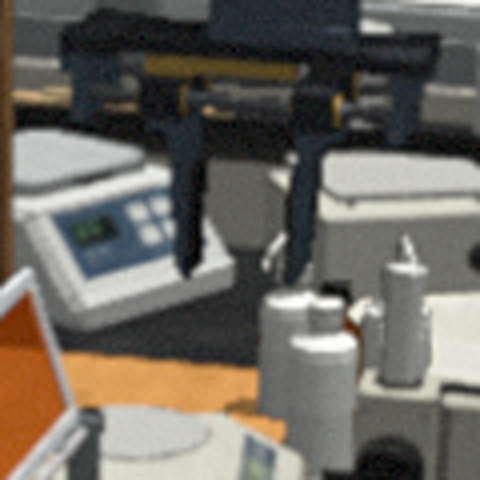

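Crop: the fingertips are at about row 121 in the side picture, where the reported TCP projects to row 123. So the tips actually sit about level with the reported TCP, not 19 mm ahead of it. The bar grasp showed the same thing, so I'll plan grips with that offset.

```bash
cat >> h.py <<'E'
def capfit(c,z0,z1,rad,mask,guess,cal=None):
    """fit x,y of an upright cylinder (z0..z1, rad) to mask outline by bounding box/centroid"""
    from scipy.optimize import least_squares
    t=np.linspace(0,2*np.pi,40);cal=cal or vision.calibration(c)
    ys,xs=np.nonzero(mask);hull=cv2.convexHull(np.c_[xs,ys].astype(np.float32))
    def feat(h):
        h=h.reshape(-1,2);m=cv2.moments(h.reshape(-1,1,2).astype(np.float32))
        return np.array([m['m10']/m['m00'],m['m01']/m['m00']])
    f0=feat(hull)
    def res(p):
        P=np.vstack([np.c_[p[0]+rad*np.cos(t),p[1]+rad*np.sin(t),0*t+z] for z in (z0,z1)])
        return feat(cv2.convexHull(proj(c,P,cal).astype(np.float32)))-f0
    s=least_squares(res,guess,diff_step=1e-3)
    P=np.vstack([np.c_[s.x[0]+rad*np.cos(t),s.x[1]+rad*np.sin(t),0*t+z] for z in (z0,z1)])
    return s.x.round(1),cv2.contourArea(hull),cv2.contourArea(cv2.convexHull(proj(c,P,cal).astype(np.float32)))
def redblobs(im,vmin=30):
    hv=cv2.cvtColor(im,cv2.COLOR_RGB2HSV)
    m=(((hv[...,0]<8)|(hv[...,0]>172))&(hv[...,1]>170)&(hv[...,2]>vmin)).astype(np.uint8)
    m=cv2.morphologyEx(m,cv2.MORPH_OPEN,np.ones((3,3)))
    n,l,st,ce=cv2.connectedComponentsWithStats(m)
    return [(st[i],ce[i],l==i) for i in range(1,n) if st[i,4]>150]
E
python3 - <<'E'
from h import *
for c,f in (('wrist','w7'),('side','side0'),('scene','scene0')):
    im=cv2.imread(f'pics/{f}.png')[:,:,::-1].copy()
    for st,ce,m in redblobs(im):
        print(c,st,capfit(c,115,135,25,m,onz(c,ce,128)[:2]))
s=state();T=np.eye(4);T[:3,:3]=s['eef_rot'];T[:3,3]=s['tool_pos']
k=vision.calibration('wrist');X=np.linalg.inv(T)@k['extrinsics'];print(X.round(3))
k6=dict(k);T6=T.copy();T6[:3,3]=[602.2,63.2,403.6];T6[:3,:3]=np.array([[0,1,.006],[1,0,0],[0,.006,-1]]);k6['extrinsics']=T6@X
im=cv2.imread('pics/w6.png');
for p in ((297,110.5),(298,191.5),(297.5,264)): print('hole',onz('wrist',p,130,k6))
for p in ((267,58),(367,58),(273,309),(358,308),(274,66),(359,65),(279,302),(351,302)): print(p,onz('wrist',p,130,k6))
for p in ((181,106),(181,164),(181,218)): print('rec',onz('wrist',p,14,k6))
print(im[110,275:320].mean(1).astype(int),im[191,275:320].mean(1).astype(int),im[262,275:320].mean(1).astype(int),im[85:135,292].mean(1).astype(int),im[168:215,303].mean(1).astype(int),sep='\n')
E
```

```text
wrist [ 359   63   54   56 2399] (array([578. , 295.3]), 2369.0, 2547.7553377674776)
side [278 238  23  20 375] (array([577.4, 298.7]), 357.5, 423.0368598247878)
side [344 249  23  20 392] (array([437.6, 311.5]), 371.0, 454.31112646427937)
side [297 269  26  22 472] (array([506.3, 414.5]), 450.5, 531.6352983140387)
scene [275 245  21  22 387] (array([575.4, 297.5]), 364.0, 454.49710161983967)
scene [323 279  23  24 447] (array([435.2, 309.6]), 424.5, 518.0067503238097)
scene [264 294  24  25 480] (array([504. , 412.8]), 455.0, 551.8671026173979)
[[  -0.       0.966    0.259   72.007]
 [   1.       0.      -0.       0.619]
 [  -0.       0.259   -0.966 -177.511]
 [   0.       0.       0.       1.   ]]
hole [579.4 142.8 130. ]
hole [579.1  58.8 130. ]
hole [577.3 -24.2 130. ]
(267, 58) [550.4 192.6 130. ]
(367, 58) [649.9 192.7 130. ]
(273, 309) [547.9 -79.5 130. ]
(358, 308) [647.1 -78.6 130. ]
(274, 66) [557.1 185.2 130. ]
(359, 65) [642.1 186.2 130. ]
(279, 302) [555.2 -70.7 130. ]
(351, 302) [638.8 -71.  130. ]
rec [425.1 149.8  14. ]
rec [418.4  76.1  14. ]
rec [411.9   2.4  14. ]

[... 247 characters left out ...]
0  81  82
  87  87  94  96  94  94  96  97  98  97  93  95  97  97  93  95  95  95
  96  95 107 133 156 161 159 162 161]
[135 136 143 143 142 142 127 110  98 132 140 142 145 146 142 144 142 142
 144 140 142 140 143 143 144 143 142 142 135  96  83  84  79  84  83  81
  97 153 211 221 168 131 132 134 133]
[241 241 241 241 242 241 238 215 169 129 133 151 153 152 151 151 150 154
 153 150 151 150 150 149 150 151 153 152 152 152 152 153 153 152 151 151
 154 153 154 149 151 147 164 202 230 240 242 242 241 241]
[241 242 241 243 240 224 177 162 144 118  92  83  77  86  94  95  96  95
  95  94  93  94  96  93  99  95  94  99  98  96  94  94  94  94  94  84
  68  65  89 111 130 146 156 155 156 155 157]
```

>>> move_arm:
  motion:
    - [0.05,0,0,0.62,0.38,0.4,0]
    - [0,0,0,0.62,0.38,0.6,0]
    - [0,0,0,0.62,0.38,0.75,0]
    - [0,0,0,0.6,0.38,0.75,0]
    - [0,0,0,0,0,0.75,0]
    - [0,0,0,0,0,0,0]
    - [0,0,0,0,0,0,0]

```text
t: 18.2
tool_pos: [577.3, 297.9, 236.8]
eef_rot: [[0.0, 1.0, 0.002], [1.0, -0.0, 0.002], [0.002, 0.002, -1.0]]
force: [-0.9, 0.1, 0.3]
finger_gap: 91.1
grip_force: 0.0
```

```bash
cat > look.py <<'E'
from h import *
import sys
im=vision.get_image('wrist');s=state();print(s['tool_pos'].round(1),s['eef_rot'][:,2].round(4),s['finger_gap'])
cv2.imwrite('pics/'+sys.argv[1]+'.png',im[:,:,::-1])
for st,ce,m in redblobs(im):
    x=capfit('wrist',115,135,25,m,onz('wrist',ce,128)[:2]);print(st,x,'rel',rel([*(x[0]-s['tool_pos'][:2]),0]))
E
python3 look.py w9
```

```text
[577.4 297.9 237.3] [ 0.0027  0.0027 -1.    ] 91.19872857684734
[214  51  36  41 319] (array([523.7, 396.8]), 568.0, 5656.753847001004) rel [ 2.471 -1.344  0.003]
[  77  174   84   74 4836] (array([437.9, 308.1]), 4810.0, 5105.752135847986) rel [ 0.253 -3.488 -0.009]
[ 286  192   72   72 4007] (array([578.4, 295.5]), 4007.5, 4263.705585576128) rel [-0.061  0.024 -0.   ]
```

>>> move_arm:
  motion:
    - [0,0,0,-0.06,0.02,0.8,0]
    - [0,0,0,0,0,0.8,0]
    - [0,0,0,0,0,0.7,0]
    - [0,0,0,0,0,0.47,0]
    - [0,0,0,0,0,0,0]

```text
t: 18.88
tool_pos: [577.3, 295.3, 124.8]
eef_rot: [[0.0, 1.0, -0.001], [1.0, -0.0, 0.001], [0.001, -0.001, -1.0]]
force: [-0.4, -1.5, 0.6]
finger_gap: 90.9
grip_force: 0.0
```

>>> move_arm:
  motion:
    - [0,0,0,0,0,0,200]
    - [0,0,0,0,0,0,200]
    - [0,0,0,0,0,0,200]
    - [0,0,0,0,0,0,200]
    - [0,0,0,0,0,0,200]
    - [0,0,0,0,0,0,200]
    - [0,0,0,0,0,0,200]
  force: 10

```text
t: 19.75
tool_pos: [577.5, 295.7, 124.7]
eef_rot: [[-0.0, 1.0, 0.0], [1.0, 0.0, 0.001], [0.001, 0.0, -1.0]]
force: [0.4, -0.4, 1.9]
finger_gap: 49.1
grip_force: 10.0
```

>>> move_arm:
  motion:
    - [0,0,0,0,0,-0.2,200]
    - [0,0,0,0,0,-0.4,200]
    - [0,0,0,0,0,-0.8,200]
    - [0,0,0,0,0,-0.8,200]
    - [0,0,0,0,0,0,200]

```text
t: 20.38
tool_pos: [579.1, 296.3, 216.7]
eef_rot: [[-0.0, 1.0, 0.007], [1.0, -0.0, 0.005], [0.005, 0.007, -1.0]]
force: [0.5, 0.3, 0.2]
finger_gap: 49.1
grip_force: 10.0
```

```bash
python3 look.py w10; python3 - <<'E'
from h import *
a=cv2.imread('pics/w10.png');b=vision.get_image('side')[80:320,180:480,::-1]
cv2.imwrite('pics/c10.png',np.hstack([cv2.resize(a,(400,300)),cv2.resize(b,(375,300))]))
E
```

```text
[578.  295.8 214.4] [ 0.003   0.0028 -1.    ] 49.178455222896496
[201  43  40  44 400] (array([522.6, 395.4]), 691.5, 6835.344098575588) rel [ 2.491 -1.386  0.003]
[  54  176   92   80 5731] (array([437.4, 307.7]), 5699.5, 6122.070074201707) rel [ 0.299 -3.516 -0.01 ]
[ 265  228  114   88 8354] (array([579.1, 265.9]), 8388.5, 4846.007535083452) rel [-0.747  0.027 -0.002]
```

View pics/c10.png

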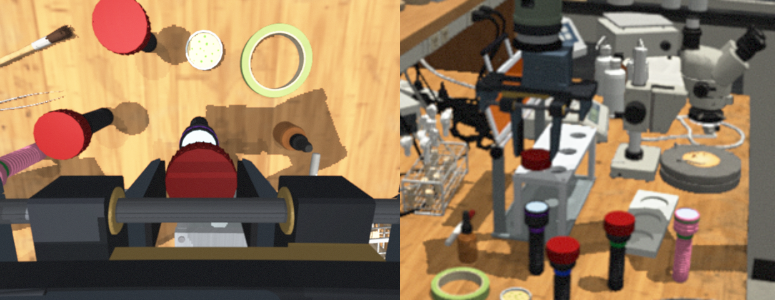

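The cap is off and in the gripper; the violet torch is still standing, bare. Next is a closer look at the tray.

>>> move_arm:
  motion:
    - [0,0,0,-0.82,-0.64,-0.15,200]
    - [0,0,0,-0.82,-0.64,-0.15,200]
    - [0,0,0,-0.82,-0.64,-0.15,200]
    - [0,0,0,-0.82,-0.64,-0.15,200]
    - [0,0,0,-0.82,-0.64,-0.15,200]
    - [0,0,0,-0.8,-0.64,-0.15,200]
    - [0,0,0,0,0,0,200]
    - [0,0,0,0,0,0,200]

```text
t: 21.48
tool_pos: [423.9, 99.7, 247.7]
eef_rot: [[0.0, 1.0, -0.001], [1.0, -0.0, 0.001], [0.001, -0.001, -1.0]]
force: [-0.1, 0.4, 0.3]
finger_gap: 49.0
grip_force: 10.0
```

```bash
cat > tray.py <<'E'
from h import *
import sys
s=state();im=vision.get_image('wrist');print(s['tool_pos'].round(1),s['eef_rot'][:,2].round(4),s['finger_gap'])
cv2.imwrite('pics/'+sys.argv[1]+'.png',im[:,:,::-1])
d=models.outline_of('wrist','cap_tray');print([x['conf'] for x in d])
m=d[0]['mask'];ys,xs=np.nonzero(m);print('mask',xs.min(),xs.max(),ys.min(),ys.max())
k=vision.calibration('wrist')
cs=cv2.findContours(m.astype(np.uint8),cv2.RETR_EXTERNAL,cv2.CHAIN_APPROX_NONE)[0];c=max(cs,key=cv2.contourArea)[:,0].astype(float)
W=np.array([onz('wrist',p,12,k)[:2] for p in c])
b=cv2.minAreaRect(W.astype(np.float32));print('rect',b, cv2.boxPoints(b).round(1).tolist())
g=cv2.cvtColor(im,cv2.COLOR_RGB2GRAY);g=cv2.createCLAHE(4,(8,8)).apply(g)
x0,x1,y0,y1=max(xs.min()-5,0),xs.max()+5,max(ys.min()-5,0),ys.max()+5;S=3
c=cv2.GaussianBlur(cv2.resize(g[y0:y1,x0:x1],None,fx=S,fy=S,interpolation=cv2.INTER_CUBIC),(7,7),2)
D=k['extrinsics'][2,3]-14;rp=28*k['fx']/D
h=cv2.HoughCircles(c,cv2.HOUGH_GRADIENT,1,rp*S*1.5,param1=60,param2=15,minRadius=int(rp*S*.88),maxRadius=int(rp*S*1.15))
for q in (h[0][:5] if h is not None else []):
    p=((q[0]+.5)/S-.5+x0,(q[1]+.5)/S-.5+y0);print('circ',np.round(p,1),(q[2]/S/rp).round(2),onz('wrist',p,14,k))
E
python3 tray.py w11
```

```text
[423.9  99.7 247.7] [-9.0e-04  1.5e-03 -1.0e+00] 49.025468288468645
[0.64]
mask 267 367 92 313
rect ((418.91326904296875, 111.98106384277344), (163.4053955078125, 85.4317626953125), 85.17288208007812) [[369.5, 34.20000076293945], [454.6000061035156, 27.0], [468.3999938964844, 189.8000030517578], [383.20001220703125, 197.0]]
circ [320.2 140.8] 1.07 [423.3 151.5  14. ]
circ [314.2 215.5] 0.96 [417.3  78.4  14. ]
circ [336.5 289.8] 0.88 [440.4  -1.6  14. ]
```

>>> move_arm:
  motion:
    - [0,0,0,0.65,-0.02,0,200]
    - [0,0,0,0.64,0,0.6,200]
    - [0,0,0,0,0,0.9,200]
    - [0,0,0,0,0,0.9,200]
    - [0,0,0,0,0,0.9,200]
    - [0,0,0,0,0,0.9,200]
    - [0,0,0,0,0,0.8,200]
    - [0,0,0,0,0,0.4,200]
    - [0,0,0,0,0,0.2,200]
    - [0,0,0,0,0,0.15,200]

```text
t: 22.82
tool_pos: [423.4, 151.8, 18.0]
eef_rot: [[-0.001, 1.0, -0.0], [1.0, 0.001, 0.001], [0.001, -0.0, -1.0]]
force: [-0.0, -0.8, 0.3]
finger_gap: 49.1
grip_force: 10.0
```

>>> move_arm:
  motion:
    - [0,0,0,0,0,0,200]

```text
t: 22.95
tool_pos: [423.2, 151.5, 18.4]
eef_rot: [[-0.0, 1.0, -0.0], [1.0, 0.0, 0.001], [0.001, -0.0, -1.0]]
force: [0.2, -0.2, -0.4]
finger_gap: 49.3
grip_force: 10.0
```

```bash
python3 -c "
from h import *
s=state();print(s['tool_pos'],s['force'],s['finger_gap'],s['eef_rot'][:,2])"
```

```text
[423.18006411 151.53671489  18.37430009] [ 0.24993039 -0.21874355 -0.37663957] 49.30145617569514 [-1.34285816e-04  1.28195389e-03 -9.99999169e-01]
```

>>> move_arm:
  motion:
    - [0,0,0,0,0,0.05,200]
    - [0,0,0,0,0,0,110]
    - [0,0,0,0,0,0,75]
    - [0,0,0,0,0,-0.3,40]
    - [0,0,0,0,0,-0.9,0]
    - [0,0,0,0,0,-0.95,0]
    - [0,0,0,0,0,-0.95,0]
    - [0,0,0,0,0,-0.95,0]
    - [0,0,0,0,0,-0.9,0]
    - [0,0,0,0.9,0.09,0,0]

```text
t: 24.2
tool_pos: [428.3, 186.8, 218.7]
eef_rot: [[0.003, 1.0, 0.007], [1.0, -0.003, 0.004], [0.004, 0.007, -1.0]]
force: [0.9, 0.2, -0.4]
finger_gap: 91.4
grip_force: 0.0
```

>>> move_arm:
  motion:
    - [0,0,0,0.9,0.09,0,0]
    - [0,0,0,0.9,0.09,0,0]
    - [0,0,0,0.9,0.09,0,0]
    - [0,0,0,0.32,0,0,0]
    - [0,0,0,0,0,0,0]
    - [0,0,0,0,0,0,0]

```text
t: 24.95
tool_pos: [437.2, 306.8, 214.8]
eef_rot: [[0.001, 1.0, -0.0], [1.0, -0.001, 0.001], [0.001, -0.0, -1.0]]
force: [-0.6, 0.3, -0.4]
finger_gap: 91.0
grip_force: 0.0
```

```bash
python3 look.py w12; python3 -c "
from h import *
for c in('side','scene'):
  im=vision.get_image(c)
  for st,ce,m in redblobs(im): print(c,st,onz(c,ce,20),onz(c,ce,128))"
```

```text
[437.3 306.7 214.8] [-2.e-04  8.e-04 -1.e+00] 91.11206633026356
[ 394   10   92   95 6794] (array([506.3, 411.6]), 6785.5, 7116.891032354921) rel [2.624e+00 1.723e+00 2.000e-03]
[ 283  191   77   78 4672] (array([437.8, 308.5]), 4674.5, 5013.092743273592) rel [0.045 0.013 0.   ]
[284 357  48  23 891] (array([427.9, 207.4]), 847.0, 4515.144110288005) rel [-2.483e+00 -2.320e-01 -2.000e-03]
side [344 250  36  25 552] [447.9 135.2  20. ] [424.6 327.3 128. ]
side [297 270  27  21 482] [543.  245.2  20. ] [504.7 420.1 128. ]
scene [368 272  19  17 267] [420.6 154.   20. ] [379.1 234.6 128. ]
scene [323 279  23  24 449] [481.8 240.3  20. ] [433.5 311.4 128. ]
scene [263 293  25  26 506] [559.8 355.3  20. ] [503.  413.8 128. ]
```

>>> move_arm:
  motion:
    - [0,0,0,0.045,0.01,0.8,0]
    - [0,0,0,0,0,0.8,0]
    - [0,0,0,0,0,0.65,0]
    - [0,0,0,0,0,0,200]
    - [0,0,0,0,0,0,200]
    - [0,0,0,0,0,0,200]
    - [0,0,0,0,0,0,200]
    - [0,0,0,0,0,0,200]
    - [0,0,0,0,0,0,200]
    - [0,0,0,0,0,0,200]

```text
t: 26.35
tool_pos: [438.1, 310.1, 125.2]
eef_rot: [[-0.0, 1.0, 0.001], [1.0, 0.0, 0.002], [0.002, 0.001, -1.0]]
force: [-0.6, -0.3, 4.3]
finger_gap: 49.1
grip_force: 10.0
```

>>> move_arm:
  motion:
    - [0,0,0,0,0,0,200]
    - [0,0,0,0,0,-0.2,200]
    - [0,0,0,0,0,-0.4,200]
    - [0,0,0,0,0,-0.8,200]
    - [0,0,0,0,0,-0.8,200]
    - [0,0,0,-0.65,-0.06,-0.8,200]
    - [0,0,0,-0.9,-0.06,0,200]
    - [0,0,0,-0.9,-0.06,0,200]
    - [0,0,0,-0.9,-0.06,0,200]
    - [0,0,0,-0.9,-0.06,0,200]

```text
t: 27.6
tool_pos: [425.4, 138.4, 244.4]
eef_rot: [[-0.0, 1.0, -0.0], [1.0, 0.0, 0.001], [0.001, -0.0, -1.0]]
force: [0.6, -0.3, 0.0]
finger_gap: 49.1
grip_force: 10.0
```

>>> move_arm:
  motion:
    - [0,0,0,-0.9,-0.06,0,200]
    - [0,0,0,-0.7,-0.06,0,200]
    - [0,0,0,0,0,0,200]
    - [0,0,0,0,0,0,200]

```text
t: 28.1
tool_pos: [421.1, 76.2, 244.3]
eef_rot: [[0.0, 1.0, -0.0], [1.0, -0.0, 0.002], [0.002, -0.0, -1.0]]
force: [-0.5, -0.1, 1.2]
finger_gap: 48.9
grip_force: 10.0
```

```bash
python3 tray.py w13
```

```text
[421.1  76.2 244.3] [-2.0e-04  1.9e-03 -1.0e+00] 48.87524208495932
[0.57]
mask 269 372 64 262
rect ((417.6512451171875, 98.31316375732422), (191.3991241455078, 86.765380859375), 85.55517578125) [[367.0, 6.300000190734863], [453.5, -0.5], [468.29998779296875, 190.39999389648438], [381.79998779296875, 197.10000610351562]]
circ [315.5 193.8] 0.93 [415.9  77.4  14. ]
circ [321.8 115.2] 1.06 [422.  151.5  14. ]
```

>>> move_arm:
  motion:
    - [0,0,0,0.03,-0.11,0.6,200]
    - [0,0,0,0,0,0.95,200]
    - [0,0,0,0,0,0.95,200]
    - [0,0,0,0,0,0.95,200]
    - [0,0,0,0,0,0.95,200]
    - [0,0,0,0,0,0.75,200]
    - [0,0,0,0,0,0.35,200]
    - [0,0,0,0,0,0.18,200]
    - [0,0,0,0,0,0,200]
    - [0,0,0,0,0,0,200]

```text
t: 29.45
tool_pos: [417.2, 77.4, 17.7]
eef_rot: [[-0.0, 1.0, 0.001], [1.0, 0.0, 0.001], [0.001, 0.001, -1.0]]
force: [0.3, -0.4, 0.2]
finger_gap: 48.8
grip_force: 10.0
```

>>> move_arm:
  motion:
    - [0,0,0,0,0,0,110]
    - [0,0,0,0,0,0,75]
    - [0,0,0,0,0,-0.3,40]
    - [0,0,0,0,0,-0.9,0]
    - [0,0,0,0,0,-0.95,0]
    - [0,0,0,0,0,-0.95,0]
    - [0,0,0,0,0,-0.95,0]
    - [0,0,0,0,0,-0.9,0]
    - [0,0,0,0.9,0.24,0,0]
    - [0,0,0,0.9,0.24,0,0]

```text
t: 30.7
tool_pos: [436.2, 149.5, 216.9]
eef_rot: [[0.001, 1.0, 0.003], [1.0, -0.001, 0.002], [0.002, 0.003, -1.0]]
force: [-0.3, 0.3, 0.5]
finger_gap: 90.7
grip_force: 0.0
```

>>> move_arm:
  motion:
    - [0,0,0,0.9,0.24,0,0]
    - [0,0,0,0.9,0.24,0,0]
    - [0,0,0,0.9,0.24,0,0]
    - [0,0,0,0.9,0.24,0,0]
    - [0,0,0,0.9,0.24,0,0]
    - [0,0,0,0.9,0.24,0,0]
    - [0,0,0,0.9,0.24,0,0]
    - [0,0,0,0.3,0.08,0,0]
    - [0,0,0,0,0,0,0]
    - [0,0,0,0,0,0,0]

```text
t: 31.95
tool_pos: [505.9, 411.6, 215.8]
eef_rot: [[0.001, 1.0, -0.0], [1.0, -0.001, 0.001], [0.001, -0.0, -1.0]]
force: [0.1, 0.2, 0.8]
finger_gap: 91.1
grip_force: 0.0
```

```bash
python3 look.py w14
```

```text
[506.  411.6 216. ] [-2.e-04  8.e-04 -1.e+00] 91.1227359530427
[ 284  192   77   78 4660] (array([506.8, 412.3]), 4663.0, 4965.702616963768) rel [0.017 0.02  0.   ]
```

>>> move_arm:
  motion:
    - [0,0,0,0.02,0.02,0.8,0]
    - [0,0,0,0,0,0.8,0]
    - [0,0,0,0,0,0.68,0]
    - [0,0,0,0,0,0,200]
    - [0,0,0,0,0,0,200]
    - [0,0,0,0,0,0,200]
    - [0,0,0,0,0,0,200]
    - [0,0,0,0,0,0,200]
    - [0,0,0,0,0,0,200]
    - [0,0,0,0,0,0,200]

```text
t: 33.25
tool_pos: [507.2, 414.1, 125.1]
eef_rot: [[-0.0, 1.0, 0.001], [1.0, 0.0, 0.002], [0.002, 0.001, -1.0]]
force: [-0.2, 0.4, 5.4]
finger_gap: 49.1
grip_force: 10.0
```

>>> move_arm:
  motion:
    - [0,0,0,0,0,0,200]
    - [0,0,0,0,0,-0.2,200]
    - [0,0,0,0,0,-0.4,200]
    - [0,0,0,0,0,-0.8,200]
    - [0,0,0,0,0,-0.8,200]
    - [0,0,0,-0.9,-0.21,-0.8,200]
    - [0,0,0,-0.93,-0.22,0,200]
    - [0,0,0,-0.93,-0.22,0,200]
    - [0,0,0,-0.93,-0.22,0,200]
    - [0,0,0,-0.93,-0.22,0,200]

```text
t: 34.5
tool_pos: [463.2, 227.7, 245.0]
eef_rot: [[-0.0, 1.0, 0.001], [1.0, 0.0, 0.002], [0.002, 0.001, -1.0]]
force: [0.4, -0.9, 0.3]
finger_gap: 49.1
grip_force: 10.0
```

>>> move_arm:
  motion:
    - [0,0,0,-0.93,-0.22,0,200]
    - [0,0,0,-0.93,-0.22,0,200]
    - [0,0,0,-0.93,-0.22,0,200]
    - [0,0,0,-0.93,-0.22,0,200]
    - [0,0,0,-0.93,-0.22,0,200]
    - [0,0,0,-0.93,-0.22,0,200]
    - [0,0,0,0,0,0,200]
    - [0,0,0,0,0,0,200]

```text
t: 35.5
tool_pos: [411.0, 5.9, 244.4]
eef_rot: [[0.0, 1.0, 0.001], [1.0, -0.0, 0.002], [0.002, 0.001, -1.0]]
force: [0.5, -0.7, -0.6]
finger_gap: 48.7
grip_force: 10.0
```

```bash
python3 tray.py w15
```

```text
[411.    5.9 244.4] [ 0.001   0.0018 -1.    ] 48.71110616284305
[0.88]
mask 274 384 0 241
rect ((415.05133056640625, 70.19296264648438), (222.47799682617188, 85.37740325927734), 85.14982604980469) [[363.1000061035156, -37.0], [448.20001220703125, -44.29999923706055], [467.0, 177.39999389648438], [381.8999938964844, 184.60000610351562]]
circ [325.8 121.2] 1.06 [415.7  76.1  14. ]
circ [320.5 198.5] 0.98 [410.7   2.8  14. ]
circ [333.8  30.8] 1.12 [422.5 152.9  14. ]
```

>>> move_arm:
  motion:
    - [0,0,0,-0.04,-0.01,0.6,200]
    - [0,0,0,0,0,0.95,200]
    - [0,0,0,0,0,0.95,200]
    - [0,0,0,0,0,0.95,200]
    - [0,0,0,0,0,0.95,200]
    - [0,0,0,0,0,0.75,200]
    - [0,0,0,0,0,0.35,200]
    - [0,0,0,0,0,0.18,200]
    - [0,0,0,0,0,0,200]
    - [0,0,0,0,0,0,200]

```text
t: 36.85
tool_pos: [410.8, 4.5, 17.1]
eef_rot: [[-0.0, 1.0, 0.001], [1.0, 0.0, 0.001], [0.001, 0.001, -1.0]]
force: [-0.6, 0.4, -0.4]
finger_gap: 48.5
grip_force: 10.0
```

>>> move_arm:
  motion:
    - [0,0,0,0,0,0,110]
    - [0,0,0,0,0,0,75]
    - [0,0,0,0,0,-0.3,40]
    - [0,0,0,0,0,-0.9,0]
    - [0,0,0,0,0,-0.95,0]
    - [0,0,0,0,0,-0.95,0]
    - [0,0,0,0,0,-0.95,0]
    - [0,0,0,0.5,0.7,-0.95,0]
    - [0,0,0,0.5,0.8,-0.6,0]
    - [0,0,0,0.5,0.8,0,0]

```text
t: 38.1
tool_pos: [504.2, 64.7, 244.3]
eef_rot: [[0.0, 1.0, 0.006], [1.0, -0.0, 0.002], [0.002, 0.006, -1.0]]
force: [0.6, -0.3, -0.1]
finger_gap: 90.8
grip_force: 0.0
```

>>> move_arm:
  motion:
    - [0,0,0,0.2,0.8,0,0]
    - [0,0,0,0,0.8,0,0]
    - [0,0,0,0,0,0,0]
    - [0,0,0,0,0,0,0]

```text
t: 38.6
tool_pos: [565.4, 71.9, 241.0]
eef_rot: [[0.0, 1.0, -0.001], [1.0, -0.0, 0.001], [0.001, -0.001, -1.0]]
force: [-0.1, 0.2, -0.4]
finger_gap: 91.1
grip_force: 0.0
```

```bash
python3 - <<'E'
from h import *
s=state();print(s['tool_pos'],s['eef_rot'][:,2].round(4))
im=vision.get_image('wrist');cv2.imwrite('pics/w16.png',im[:,:,::-1]);k=vision.calibration('wrist');print(k['extrinsics'].round(4).tolist())
for st,ce,m in redblobs(im): print(st,capfit('wrist',6,26,25,m,onz('wrist',ce,20)[:2]))
uv=proj('wrist',[[573,-27,130],[575,58,130],[577,143,130]]);print(uv)
x0=int(uv[:,0].mean())-75;v=im[:,x0:x0+180,::-1];cv2.imwrite('pics/w16c.png',cv2.resize(v[:300],None,fx=2,fy=2,interpolation=cv2.INTER_CUBIC));print(x0)
E
```

```text
[565.42536848  71.91641459 240.96903327] [-0.001   0.0012 -1.    ]
[[1.0, 0.0004, 0.0004, 566.0254], [-0.0005, 0.9663, 0.2576, 143.7192], [-0.0003, -0.2576, 0.9663, 418.6858], [0.0, 0.0, 0.0, 1.0]]
[137  87  35  51 836] (array([411.3, 146.5]), 982.0, 2945.98946712006)
[177 100  18  36 210] (array([443. , 143.1]), 330.5, 2805.3213216902222)
[ 139  167   56   51 2233] (array([417.6,  75.4]), 2204.5, 2555.20185570803)
[ 141  240   49   46 1444] (array([407.1,   6.4]), 1423.5, 2355.8298524282873)
[[330.86726579 349.44970046]
 [334.25811807 242.96033356]
 [338.24657438 119.85954252]]
259
```

View pics/w16c.png

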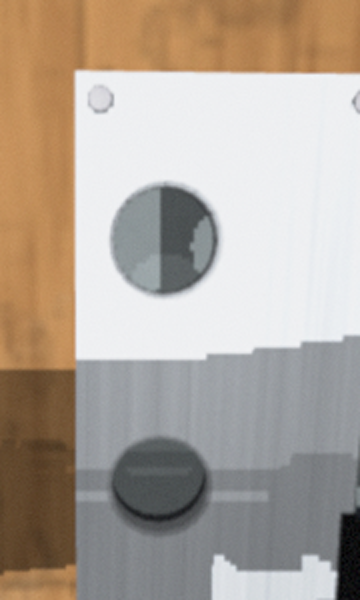

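Crop: collar 3's mouth is centred at pixel (341,119.5) and collar 2's at (338.8,242.5), giving about (579,143) and (578.4,58.5). That matches the earlier wide view. Now the torches.

>>> move_arm:
  motion:
    - [0,0,0,0.93,0.05,0.1,0]
    - [0,0,0,0.93,0.05,0.1,0]
    - [0,0,0,0.93,0.05,0.1,0]
    - [0,0,0,0.93,0.06,0.1,0]
    - [0,0,0,0.93,0.06,0.1,0]
    - [0,0,0,0.94,0.06,0.15,0]
    - [0,0,0,0,0,0,0]
    - [0,0,0,0,0,0,0]

```text
t: 39.65
tool_pos: [578.8, 294.9, 215.4]
eef_rot: [[-0.0, 1.0, -0.0], [1.0, 0.0, 0.001], [0.001, -0.0, -1.0]]
force: [0.3, -0.0, 0.1]
finger_gap: 91.1
grip_force: 0.0
```

```bash
cat > lens.py <<'E'
from h import *
import sys
g=np.array([float(sys.argv[2]),float(sys.argv[3])])
s=state();im=vision.get_image('wrist');print(s['tool_pos'].round(1),s['eef_rot'][:,2].round(4),s['finger_gap'])
cv2.imwrite('pics/'+sys.argv[1]+'.png',im[:,:,::-1]);k=vision.calibration('wrist')
t=np.linspace(0,2*np.pi,40);c=proj('wrist',[[*g,130]],k)[0]
box=slice(int(max(c[1]-45,0)),int(c[1]+45)),slice(int(max(c[0]-45,0)),int(c[0]+45))
hv=cv2.cvtColor(im,cv2.COLOR_RGB2HSV);m=np.zeros(im.shape[:2],np.uint8)
m[box]=((hv[...,2]>170)&(hv[...,1]<70))[box]
n,l,st,ce=cv2.connectedComponentsWithStats(m)
for i in range(1,n):
    if st[i,4]>150:
        x,A,B=capfit('wrist',129.9,130,20,l==i,onz('wrist',ce[i],130)[:2]);print('lens',st[i],x,A,B,'rel',rel([*(x-s['tool_pos'][:2]),0]))
for d in models.outline_of('wrist','torch1')[:3]:
    ys,xs=np.nonzero(d['mask']);print('torch',round(d['conf'],2),xs.min(),xs.max(),ys.min(),ys.max())
E
python3 lens.py w17 578.4 295.5
```

```text
[578.8 294.9 215.4] [-2.e-04  6.e-04 -1.e+00] 91.1223610269139
lens [ 292  206   55   53 2266] [578.3 295.2] 2225.0 2879.0748272482306 rel [ 0.007 -0.014  0.   ]
torch 0.94 0 77 226 282
torch 0.9 288 350 184 262
torch 0.85 66 183 169 244
```

>>> move_arm:
  motion:
    - [0,0,0,0.01,-0.01,0.9,0]
    - [0,0,0,0,0,0.9,0]
    - [0,0,0,0,0,0.76,0]
    - [0,0,0,0,0,0,60]
    - [0,0,0,0,0,0,200]
    - [0,0,0,0,0,0,200]
    - [0,0,0,0,0,0,200]
    - [0,0,0,0,0,0,200]
    - [0,0,0,0,0,0,200]
    - [0,0,0,0,0,0,200]
  force: 25

```text
t: 41.0
tool_pos: [579.1, 296.4, 113.0]
eef_rot: [[-0.0, 1.0, 0.0], [1.0, 0.0, 0.002], [0.002, 0.0, -1.0]]
force: [0.3, 0.4, 2.3]
finger_gap: 41.2
grip_force: 25.0
```

>>> move_arm:
  motion:
    - [0,0,0,0,0,0,200]
    - [0,0,0,0,0,0,200]
    - [0,0,0,0,0,-0.3,200]
    - [0,0,0,0,0,-0.9,200]
    - [0,0,0,0,0,-0.9,200]
    - [0,0,0,0,0,-0.9,200]
    - [0,0,0,0,0,-0.9,200]
    - [0,0,0,0,0,0,200]
    - [0,0,0,0,0,0,200]

```text
t: 42.12
tool_pos: [578.3, 295.6, 267.0]
eef_rot: [[-0.0, 1.0, -0.003], [1.0, 0.0, -0.0], [-0.0, -0.003, -1.0]]
force: [-0.6, 0.3, -1.8]
finger_gap: 40.8
grip_force: 25.0
```

```bash
python3 -c "
from h import *
s=state();p=s['tool_pos'];print(p,s['force'],s['finger_gap'],s['eef_rot'][:,2]);print(rel([579-p[0],143-p[1],0]))"
```

```text
[578.3457446  295.62777593 266.96126679] [-0.58616884  0.33546433 -1.76172934] 40.8308480230495 [-2.67882281e-03 -5.75198389e-05 -9.99996410e-01]
[-3.816  0.016  0.   ]
```

>>> move_arm:
  motion:
    - [0,0,0,-0.85,0,0,200]
    - [0,0,0,-0.85,0.02,0,200]
    - [0,0,0,-0.85,0,0,200]
    - [0,0,0,-0.85,0,0,200]
    - [0,0,0,-0.41,0,0,200]
    - [0,0,0,0,0,0,200]
    - [0,0,0,0,0,0.4,200]
    - [0,0,0,0,0,0.3,200]
    - [0,0,0,0,0,0.2,200]
    - [0,0,0,0,0,0,200]

```text
t: 43.38
tool_pos: [579.3, 144.0, 231.2]
eef_rot: [[-0.001, 1.0, -0.002], [1.0, 0.001, 0.001], [0.001, -0.002, -1.0]]
force: [-0.1, -0.6, -1.9]
finger_gap: 41.2
grip_force: 25.0
```

```bash
python3 -c "
from h import *
s=state();p=s['tool_pos'];print(p,s['force'],s['ft_torque'],s['finger_gap'],s['eef_rot'][:,2]);print(rel([579-p[0],143-p[1],0]))"
```

```text
[579.32450226 144.00357481 231.23016717] [-0.07731322 -0.598826   -1.8656763 ] [-0.09366359  0.03102306 -0.04197953] 41.21072303454034 [-2.17553788e-03  8.44829337e-04 -9.99997277e-01]
[-0.025 -0.008 -0.   ]
```

>>> move_arm:
  motion:
    - [0,0,0,-0.01,0,0.5,200]
    - [0,0,0,0,0,0.6,200]
    - [0,0,0,0,0,0.6,200]
    - [0,0,0,0,0,0.3,200]
    - [0,0,0,0,0,0.1,200]
    - [0,0,0,0,0,0.05,200]
    - [0,0,0,0,0,0,200]

```text
t: 44.25
tool_pos: [580.3, 143.5, 147.1]
eef_rot: [[-0.0, 1.0, 0.001], [1.0, 0.0, 0.002], [0.002, 0.001, -1.0]]
force: [-0.8, 1.1, -1.7]
finger_gap: 41.0
grip_force: 25.0
```

```bash
python3 -c "
from h import *
s=state();p=s['tool_pos'];print(p,s['force'],s['ft_torque'],s['finger_gap'],s['eef_rot'][:,2])"
```

```text
[580.27886572 143.50350579 147.07792595] [-0.79321212  1.13706568 -1.67366087] [-0.18791623  0.05031779 -0.00203063] 41.0438805555062 [ 0.00118696  0.0015814  -0.99999805]
```

>>> move_arm:
  motion:
    - [0,0,0,0,0,0.08,200]
    - [0,0,0,0,0,0,120]
    - [0,0,0,0,0,0,80]
    - [0,0,0,0,0,-0.3,60]
    - [0,0,0,0,0,-0.8,0]
    - [0,0,0,0,0,-0.9,0]
    - [0,0,0,0.8,-0.7,0,0]
    - [0,0,0,0.84,-0.72,0,0]
    - [0,0,0,0.83,-0.71,0,0]
    - [0,0,0,0.83,-0.71,0,0]

```text
t: 45.5
tool_pos: [465.5, 276.4, 224.6]
eef_rot: [[0.0, 1.0, 0.001], [1.0, -0.0, 0.002], [0.002, 0.001, -1.0]]
force: [0.4, 0.6, 0.1]
finger_gap: 91.2
grip_force: 0.0
```

>>> move_arm:
  motion:
    - [0,0,0,0.83,-0.71,0,0]
    - [0,0,0,0,0,0,0]
    - [0,0,0,0,0,0,0]

```text
t: 45.88
tool_pos: [438.2, 308.4, 224.1]
eef_rot: [[-0.001, 1.0, 0.001], [1.0, 0.001, 0.001], [0.001, 0.001, -1.0]]
force: [0.4, 0.3, -0.1]
finger_gap: 91.2
grip_force: 0.0
```

```bash
python3 lens.py w18 437.8 308.5
```

```text
[438.2 308.4 224.1] [ 0.0012  0.0015 -1.    ] 91.1598950484343
lens [ 293  205   53   51 2117] [437.8 308. ] 2074.0 2716.167520503979 rel [-0.01  -0.011 -0.   ]
torch 0.95 382 467 27 102
torch 0.77 288 350 184 259
torch 0.56 143 228 238 294
```

>>> move_arm:
  motion:
    - [0,0,0,-0.01,-0.01,0.9,0]
    - [0,0,0,0,0,0.95,0]
    - [0,0,0,0,0,0.92,0]
    - [0,0,0,0,0,0,60]
    - [0,0,0,0,0,0,200]
    - [0,0,0,0,0,0,200]
    - [0,0,0,0,0,0,200]
    - [0,0,0,0,0,0,200]
    - [0,0,0,0,0,0,200]
    - [0,0,0,0,0,0,200]
  force: 25

```text
t: 47.22
tool_pos: [437.6, 308.5, 113.1]
eef_rot: [[-0.0, 1.0, 0.001], [1.0, 0.0, 0.002], [0.002, 0.001, -1.0]]
force: [0.0, -0.8, 3.6]
finger_gap: 41.1
grip_force: 25.0
```

>>> move_arm:
  motion:
    - [0,0,0,0,0,0,200]
    - [0,0,0,0,0,0,200]
    - [0,0,0,0,0,-0.3,200]
    - [0,0,0,0,0,-0.9,200]
    - [0,0,0,0,0,-0.9,200]
    - [0,0,0,0,0,-0.9,200]
    - [0,0,0,0,0,-0.9,200]
    - [0,0,0,0,0,-0.48,200]
    - [0,0,0,-0.78,0.44,0,200]
    - [0,0,0,-0.78,0.44,0,200]

```text
t: 48.48
tool_pos: [472.6, 244.9, 287.8]
eef_rot: [[-0.001, 1.0, -0.001], [1.0, 0.001, 0.001], [0.001, -0.001, -1.0]]
force: [0.1, -0.5, -2.7]
finger_gap: 41.2
grip_force: 25.0
```

>>> move_arm:
  motion:
    - [0,0,0,-0.78,0.44,0,200]
    - [0,0,0,-0.78,0.44,0,200]
    - [0,0,0,-0.78,0.44,0,200]
    - [0,0,0,-0.78,0.44,0,200]
    - [0,0,0,-0.78,0.44,0,200]
    - [0,0,0,-0.78,0.44,0,200]
    - [0,0,0,0,0,0,200]
    - [0,0,0,0,0,0.4,200]
    - [0,0,0,0,0,0,200]
    - [0,0,0,0,0,0,200]

```text
t: 49.72
tool_pos: [577.8, 59.2, 271.3]
eef_rot: [[-0.001, 1.0, -0.001], [1.0, 0.001, 0.001], [0.001, -0.001, -1.0]]
force: [-0.2, -0.6, -2.3]
finger_gap: 41.2
grip_force: 25.0
```

```bash
python3 -c "
from h import *
s=state();p=s['tool_pos'];print(p,s['force'],s['ft_torque'],s['finger_gap'],s['eef_rot'][:,2]);print(rel([578.4-p[0],58.5-p[1],0]))"
```

```text
[577.77166     59.16952227 271.25600548] [-0.21227813 -0.58270923 -2.25403664] [-0.10888128  0.0425987   0.00800449] 41.21971658213462 [-8.54991492e-04  1.31123780e-03 -9.99998775e-01]
[-0.017  0.016 -0.   ]
```

Tail is at z≈158. I descend 40 mm, check, then go on.

>>> move_arm:
  motion:
    - [0,0,0,-0.02,0.02,0.4,200]
    - [0,0,0,0,0,0.35,200]
    - [0,0,0,0,0,0.25,200]
    - [0,0,0,0,0,0,200]

```text
t: 50.22
tool_pos: [578.4, 57.6, 230.1]
eef_rot: [[0.0, 1.0, -0.003], [1.0, 0.0, 0.001], [0.001, -0.003, -1.0]]
force: [0.2, 0.2, -2.2]
finger_gap: 41.0
grip_force: 25.0
```

```bash
python3 -c "
from h import *
s=state();p=s['tool_pos'];print(p,s['force'],s['ft_torque'],s['finger_gap'])"
```

```text
[578.36769942  57.60586333 230.12199045] [ 0.17896364  0.22669044 -2.19307732] [-0.0916411   0.05734274 -0.01008504] 40.96543096768513
```

>>> move_arm:
  motion:
    - [0,0,0,0.01,0,0.5,200]
    - [0,0,0,0,0,0.6,200]
    - [0,0,0,0,0,0.6,200]
    - [0,0,0,0,0,0.3,200]
    - [0,0,0,0,0,0.1,200]
    - [0,0,0,0,0,0.05,200]
    - [0,0,0,0,0,0,200]
    - [0,0,0,0,0,0,120]
    - [0,0,0,0,0,0,80]

```text
t: 51.35
tool_pos: [579.5, 58.2, 146.2]
eef_rot: [[-0.0, 1.0, 0.001], [1.0, 0.0, 0.001], [0.001, 0.001, -1.0]]
force: [0.0, 0.8, 0.1]
finger_gap: 55.6
grip_force: 0.0
```

>>> move_arm:
  motion:
    - [0,0,0,0,0,-0.3,60]
    - [0,0,0,0,0,-0.8,0]
    - [0,0,0,0,0,-0.9,0]
    - [0,0,0,0,0,-0.5,0]
    - [0,0,0,0.88,-0.18,0,0]
    - [0,0,0,0.88,-0.18,0,0]
    - [0,0,0,0.88,-0.18,0,0]
    - [0,0,0,0.88,-0.18,0,0]
    - [0,0,0,0.88,-0.18,0,0]
    - [0,0,0,0.88,-0.18,0,0]

```text
t: 52.6
tool_pos: [535.7, 270.5, 247.0]
eef_rot: [[0.0, 1.0, 0.001], [1.0, -0.0, 0.002], [0.002, 0.001, -1.0]]
force: [-0.3, -1.2, 0.6]
finger_gap: 91.4
grip_force: 0.0
```

>>> move_arm:
  motion:
    - [0,0,0,0.88,-0.18,0,0]
    - [0,0,0,0.88,-0.18,0,0]
    - [0,0,0,0.88,-0.18,0,0]
    - [0,0,0,0.88,-0.17,0.3,0]
    - [0,0,0,0,0,0,0]
    - [0,0,0,0,0,0,0]

```text
t: 53.35
tool_pos: [507.6, 409.7, 234.6]
eef_rot: [[-0.0, 1.0, 0.001], [1.0, 0.0, 0.001], [0.001, 0.001, -1.0]]
force: [0.2, -0.2, -0.4]
finger_gap: 91.2
grip_force: 0.0
```

```bash
python3 lens.py w19 506.8 412
```

```text
[507.6 409.7 234.6] [ 6.0e-04  1.1e-03 -1.0e+00] 91.22874019820301
lens [ 294  198   51   50 1995] [506.7 411.8] 1954.5 2547.146080576349 rel [ 0.053 -0.023  0.   ]
```

>>> move_arm:
  motion:
    - [0,0,0,0.05,-0.02,0.95,0]
    - [0,0,0,0,0,0.95,0]
    - [0,0,0,0,0,0.9,0]
    - [0,0,0,0,0,0.24,60]
    - [0,0,0,0,0,0,200]
    - [0,0,0,0,0,0,200]
    - [0,0,0,0,0,0,200]
    - [0,0,0,0,0,0,200]
    - [0,0,0,0,0,0,200]
    - [0,0,0,0,0,0,200]
  force: 25

```text
t: 54.7
tool_pos: [506.8, 412.5, 113.0]
eef_rot: [[-0.0, 1.0, 0.001], [1.0, 0.0, 0.002], [0.002, 0.001, -1.0]]
force: [-0.8, -0.0, 3.9]
finger_gap: 40.8
grip_force: 25.0
```

>>> move_arm:
  motion:
    - [0,0,0,0,0,0,200]
    - [0,0,0,0,0,0,200]
    - [0,0,0,0,0,-0.3,200]
    - [0,0,0,0,0,-0.9,200]
    - [0,0,0,0,0,-0.9,200]
    - [0,0,0,0,0,-0.9,200]
    - [0,0,0,0,0,-0.9,200]
    - [0,0,0,0,0,-0.85,200]
    - [0,0,0,-0.91,0.15,0,200]
    - [0,0,0,-0.91,0.15,0,200]

```text
t: 55.95
tool_pos: [518.5, 338.4, 302.2]
eef_rot: [[-0.001, 1.0, -0.0], [1.0, 0.001, 0.001], [0.001, -0.0, -1.0]]
force: [-0.4, -0.4, -1.9]
finger_gap: 41.0
grip_force: 25.0
```

>>> move_arm:
  motion:
    - [0,0,0,-0.91,0.15,0,200]
    - [0,0,0,-0.91,0.15,0,200]
    - [0,0,0,-0.91,0.15,0,200]
    - [0,0,0,-0.91,0.15,0,200]
    - [0,0,0,-0.91,0.15,0,200]
    - [0,0,0,-0.91,0.15,0,200]
    - [0,0,0,-0.91,0.15,0,200]
    - [0,0,0,-0.91,0.15,0,200]
    - [0,0,0,-0.91,0.15,0,200]
    - [0,0,0,-0.91,0.12,0,200]

```text
t: 57.2
tool_pos: [577.2, -26.1, 301.4]
eef_rot: [[0.0, 1.0, -0.001], [1.0, -0.0, 0.001], [0.001, -0.001, -1.0]]
force: [0.2, -0.2, -0.7]
finger_gap: 41.1
grip_force: 25.0
```

>>> move_arm:
  motion:
    - [0,0,0,0,0,0,200]
    - [0,0,0,0,0,0.4,200]
    - [0,0,0,0,0,0.4,200]
    - [0,0,0,0,0,0,200]
    - [0,0,0,0,0,0,200]

```text
t: 57.82
tool_pos: [577.5, -24.2, 269.7]
eef_rot: [[-0.001, 1.0, -0.0], [1.0, 0.001, 0.001], [0.001, -0.0, -1.0]]
force: [0.3, -0.8, -1.5]
finger_gap: 41.2
grip_force: 25.0
```

```bash
python3 -c "
from h import *
s=state();p=s['tool_pos'];print(p,s['force'],s['ft_torque'],s['finger_gap'],s['eef_rot'][:,2]);print(rel([577.6-p[0],-26.3-p[1],0]))"
```

```text
[577.46554069 -24.21888759 269.6931034 ] [ 0.29491779 -0.76846754 -1.47895783] [-0.08518468  0.00565759 -0.0098591 ] 41.225611155009155 [-3.00700427e-04  1.29681033e-03 -9.99999114e-01]
[-0.052  0.003 -0.   ]
```

>>> move_arm:
  motion:
    - [0,0,0,-0.04,0,0.4,200]
    - [0,0,0,0,0,0.35,200]
    - [0,0,0,0,0,0.25,200]
    - [0,0,0,0,0,0,200]

```text
t: 58.32
tool_pos: [576.8, -26.3, 228.4]
eef_rot: [[0.0, 1.0, -0.003], [1.0, -0.0, 0.001], [0.001, -0.003, -1.0]]
force: [0.4, 0.7, -2.1]
finger_gap: 41.1
grip_force: 25.0
```

```bash
python3 -c "
from h import *
s=state();p=s['tool_pos'];print(p,s['force'],s['ft_torque'],s['finger_gap'])"
```

```text
[576.80355005 -26.32030105 228.43954232] [ 0.35552257  0.66640741 -2.09032562] [-0.12773889  0.10224457  0.00621139] 41.10919975546607
```

>>> move_arm:
  motion:
    - [0,0,0,0,0,0.5,200]
    - [0,0,0,0,0,0.6,200]
    - [0,0,0,0,0,0.6,200]
    - [0,0,0,0,0,0.25,200]
    - [0,0,0,0,0,0.1,200]
    - [0,0,0,0,0,0.05,200]
    - [0,0,0,0,0,0,200]
    - [0,0,0,0,0,0,120]
    - [0,0,0,0,0,0,80]

```text
t: 59.45
tool_pos: [577.8, -26.3, 146.4]
eef_rot: [[-0.0, 1.0, 0.001], [1.0, 0.0, 0.001], [0.001, 0.001, -1.0]]
force: [0.3, -0.5, 0.5]
finger_gap: 55.3
grip_force: 0.0
```

>>> move_arm:
  motion:
    - [0,0,0,0,0,-0.3,60]
    - [0,0,0,0,0,-0.8,0]
    - [0,0,0,0,0,-0.9,0]
    - [0,0,0,0.5,0,-0.9,0]
    - [0,0,0,0.5,0,-0.9,0]
    - [0,0,0,0.5,0.2,-0.9,0]
    - [0,0,0,0.5,0.2,-0.9,0]
    - [0,0,0,0.24,0.22,-0.84,180]
    - [0,0,0,0,0,0,180]
    - [0,0,0,0,0,0,180]

```text
t: 60.7
tool_pos: [601.8, 62.8, 403.0]
eef_rot: [[0.0, 1.0, -0.001], [1.0, -0.0, 0.001], [0.001, -0.001, -1.0]]
force: [-0.9, 0.1, -0.3]
finger_gap: 63.9
grip_force: 0.0
```

```bash
python3 - <<'E'
from h import *
rep(59.8,[598.8,64.3,409.5]);rep(0,[0,0,0])
im=vision.get_image('wrist');cv2.imwrite('pics/w20.png',im[:,:,::-1]);s=state()
hv=cv2.cvtColor(im,cv2.COLOR_RGB2HSV)
for P in ([579,143],[578.4,58.5],[577.6,-26.3]):
    c=proj('wrist',[[*P,160]])[0];print(c)
    b=hv[int(c[1])-14:int(c[1])+14,int(c[0])-14:int(c[0])+14];print(b[...,2].mean(),b[...,1].mean())
for c in ('scene','side'):
    vision.get_image(c)
    print(c,[(d['xyz'],round(d['conf'],2)) for d in models.search_frame(c,'torch1')])
    print(c,[(d['xyz'],round(d['conf'],2)) for d in models.search_frame(c,'cap1')])
# bar in wrist
print(proj('wrist',[[725.5,62,328.8],[725.5,126,328.8]]))
E
```

```text
[601.8  62.8 403. ] [0.08 0.33 1.08 0.   1.74 0.08] rel [ 0.037 -0.075 -0.163]
turn [-7.484e+00 -6.000e-03 -4.000e-03] [-0.  0. -1.]
[601.8  62.8 403. ] [0.08 0.33 1.08 0.   1.74 0.08] rel [ -1.581 -15.032  10.092]
turn [-0.009 -0.007 -0.   ] [-0.  0. -1.]
[297.69501039 109.39445493]
233.5637755102041 8.959183673469388
[298.43957565 196.65580815]
224.64413265306123 16.024234693877553
[298.87013222 275.40691814]
219.24744897959184 26.308673469387756
scene [([577.6, 72.2, 146.9], 0.89), ([571.3, 149.8, 152.0], 0.89), ([573.0, -21.0, 146.1], 0.79), ([327.5, 262.7, 107.9], 0.75), ([655.3, 95.3, 135.6], 0.49)]
scene [([385.3, -15.8, 28.0], 0.75), ([586.1, 508.3, 21.5], 0.67), ([394.8, 51.0, 26.1], 0.62), ([401.7, 135.3, 26.6], 0.58), ([682.5, 384.3, 16.5], 0.28)]
side [([332.3, 263.8, 87.5], 0.96), ([570.6, -13.2, 147.6], 0.82), ([579.6, 155.2, 140.0], 0.65), ([574.7, 71.4, 148.0], 0.53)]
side [([399.9, 131.4, 28.7], 0.72), ([589.2, 514.2, 18.2], 0.63), ([392.3, -9.8, 23.6], 0.52), ([394.6, 61.2, 26.5], 0.5)]
[[520.34513214 239.59664258]
 [534.20506377 133.12579446]]
```

>>> move_arm:
  motion:
    - [-0.88,0,0,0,0,0,180]
    - [-0.88,0,0,0,0,0,180]
    - [-0.88,0,0,0,0,0,180]
    - [-0.87,0,0,0,0,0,180]
    - [-0.87,0,0,0,0,0,180]
    - [-0.87,0,0,0,0,0,180]
    - [-0.87,0,0,0,0,0,180]
    - [-0.87,0,0,0,0,0,180]
    - [0,0,0,0,0,0,180]
    - [0,0,0,0,0,0,180]

```text
t: 62.3
tool_pos: [603.1, 63.1, 405.2]
eef_rot: [[0.0, 0.56, 0.829], [1.0, -0.001, 0.001], [0.002, 0.829, -0.56]]
force: [0.4, -0.7, 0.7]
finger_gap: 26.9
grip_force: 0.0
```

```bash
python3 - <<'E'
from h import *
rep(56,[736.7,63,321.3])
s=state();im=vision.get_image('wrist');cv2.imwrite('pics/w21.png',im[:,:,::-1])
uv=proj('wrist',[[725.5,62,328.8],[725.5,128,328.8]]);print(uv,s['eef_rot'].round(3).tolist())
u,v=uv[1].astype(int)
g=im.max(2)
for rr in (v+25,v+50,v+75): print(rr,g[rr,u-40:u+41:2].tolist())
E
```

```text
[603.1  63.1 405.2] [ 0.16 -0.12  1.95 -0.37  0.37  0.44] rel [-0.005  0.131  3.941]
turn [-0.003 -0.005 -0.01 ] [ 0.83  0.   -0.56]
[[327.28898915 215.14052181]
 [327.45992217 128.17071679]] [[0.0, 0.56, 0.829], [1.0, -0.001, 0.001], [0.002, 0.829, -0.56]]
153 [151, 45, 135, 191, 184, 201, 217, 224, 218, 231, 229, 231, 225, 235, 205, 226, 228, 61, 13, 27, 31, 34, 42, 35, 37, 37, 37, 35, 33, 52, 70, 73, 71, 76, 71, 74, 73, 73, 108, 116, 120]
178 [197, 190, 187, 194, 174, 206, 198, 225, 233, 223, 230, 219, 235, 233, 236, 235, 231, 44, 21, 30, 31, 42, 41, 39, 78, 68, 36, 40, 40, 68, 77, 73, 71, 59, 51, 33, 20, 61, 94, 120, 120]
203 [236, 205, 185, 169, 158, 183, 192, 188, 164, 100, 45, 18, 13, 38, 89, 186, 194, 36, 20, 28, 31, 34, 33, 40, 213, 228, 232, 230, 230, 227, 229, 227, 218, 202, 200, 188, 197, 128, 113, 123, 121]
```

>>> move_arm:
  motion:
    - [0,0,0,0,0.13,0.7,175]
    - [0,0,0,0,0,0.8,175]
    - [0,0,0,0,0,0.8,175]
    - [0,0,0,0,0,0.8,175]
    - [0,0,0,0,0,0.6,175]
    - [0,0,0,0,0,0.24,175]
    - [0,0,0,0,0,0,175]
    - [0,0,0,0,0,0,175]
  force: 20

```text
t: 63.35
tool_pos: [735.7, 63.2, 320.6]
eef_rot: [[0.0, 0.559, 0.829], [1.0, -0.001, 0.001], [0.001, 0.829, -0.559]]
force: [0.4, -0.1, 0.9]
finger_gap: 29.0
grip_force: 0.0
```

>>> move_arm:
  motion:
    - [0,0,0,0,0,0,255]
    - [0,0,0,0,0,0,255]
    - [0,0,0,0,0,0,255]
    - [0,0,0,0,0,0,255]

```text
t: 63.85
tool_pos: [736.0, 63.3, 320.9]
eef_rot: [[-0.0, 0.559, 0.829], [1.0, -0.001, 0.001], [0.002, 0.829, -0.559]]
force: [-0.4, -1.2, 3.6]
finger_gap: 11.5
grip_force: 20.0
```

```bash
python3 - <<'E'
from h import *
s=state();p=s['tool_pos'];z=s['eef_rot'][:,2];b=p-13.5*z;print(p,s['force'],s['finger_gap'],z,s['q'].round(2))
th0=np.arctan2(b[2]-178,672-b[0]);print(th0)
H=np.array([672,178.]);al=np.arctan2(z[0],-z[2]);N=24
f=lambda a:(np.array([np.cos(a),np.sin(a)]),np.array([np.sin(a),-np.cos(a)]))
P=lambda th,a:H+160*np.array([-np.cos(th),np.sin(th)])+13.5*f(a)[1]
ths=np.linspace(th0,0.0,N+1)
for i in range(N):
    a2=al-(np.radians(1.2) if i<16 else 0);y,zz=f(al)
    d=P(ths[i+1],a2)-P(ths[i],al)
    print([0.15 if i<16 else 0,0,0,0,round(float(d@y/40),2),round(float(d@zz/40),2),255],end=', ');al=a2
E
```

```text
[736.02230369  63.26839721 320.85688942] [-0.38718166 -1.23856546  3.60472202] 11.492549176533036 [ 0.82946464  0.00121036 -0.55855792] [ 0.11  0.16  1.88 -0.64  0.15  0.7 ]
1.9085691266675553
[0.15, 0, 0, 0, -0.1, -0.3, 255], [0.15, 0, 0, 0, -0.13, -0.29, 255], [0.15, 0, 0, 0, -0.16, -0.28, 255], [0.15, 0, 0, 0, -0.19, -0.26, 255], [0.15, 0, 0, 0, -0.21, -0.24, 255], [0.15, 0, 0, 0, -0.23, -0.22, 255], [0.15, 0, 0, 0, -0.26, -0.2, 255], [0.15, 0, 0, 0, -0.27, -0.17, 255], [0.15, 0, 0, 0, -0.29, -0.14, 255], [0.15, 0, 0, 0, -0.3, -0.12, 255], [0.15, 0, 0, 0, -0.31, -0.09, 255], [0.15, 0, 0, 0, -0.32, -0.05, 255], [0.15, 0, 0, 0, -0.32, -0.02, 255], [0.15, 0, 0, 0, -0.32, 0.01, 255], [0.15, 0, 0, 0, -0.32, 0.04, 255], [0.15, 0, 0, 0, -0.32, 0.07, 255], [0, 0, 0, 0, -0.3, 0.1, 255], [0, 0, 0, 0, -0.29, 0.13, 255], [0, 0, 0, 0, -0.28, 0.15, 255], [0, 0, 0, 0, -0.27, 0.17, 255], [0, 0, 0, 0, -0.25, 0.19, 255], [0, 0, 0, 0, -0.24, 0.21, 255], [0, 0, 0, 0, -0.22, 0.23, 255], [0, 0, 0, 0, -0.2, 0.25, 255],
```

>>> move_arm:
  motion:
    - [0.15,0,0,0,-0.1,-0.3,255]
    - [0.15,0,0,0,-0.13,-0.29,255]
    - [0.15,0,0,0,-0.16,-0.28,255]
    - [0.15,0,0,0,-0.19,-0.26,255]
    - [0.15,0,0,0,-0.21,-0.24,255]
    - [0.15,0,0,0,-0.23,-0.22,255]
    - [0.15,0,0,0,-0.26,-0.2,255]
    - [0.15,0,0,0,-0.27,-0.17,255]

```text
t: 64.85
tool_pos: [635.8, 64.4, 322.7]
eef_rot: [[-0.001, 0.686, 0.728], [1.0, -0.001, 0.003], [0.003, 0.728, -0.686]]
force: [0.4, 4.3, 7.1]
finger_gap: 11.6
grip_force: 20.0
```

>>> move_arm:
  motion:
    - [0.15,0,0,0,-0.29,-0.14,255]
    - [0.15,0,0,0,-0.3,-0.12,255]
    - [0.15,0,0,0,-0.31,-0.09,255]
    - [0.15,0,0,0,-0.32,-0.05,255]
    - [0.15,0,0,0,-0.32,-0.02,255]
    - [0.15,0,0,0,-0.32,0.01,255]
    - [0.15,0,0,0,-0.32,0.04,255]
    - [0.15,0,0,0,-0.32,0.07,255]

```text
t: 65.85
tool_pos: [550.9, 63.9, 260.2]
eef_rot: [[-0.0, 0.802, 0.597], [1.0, -0.002, 0.002], [0.003, 0.597, -0.802]]
force: [1.8, 4.2, 2.4]
finger_gap: 11.7
grip_force: 20.0
```

```bash
python3 - <<'E'
from h import *
s=state();p=s['tool_pos'];z=s['eef_rot'][:,2];b=p-13.5*z;print(p,s['force'],s['finger_gap'],z,s['q'].round(2))
print('r,th',np.hypot(672-b[0],b[2]-178),np.arctan2(b[2]-178,672-b[0]))
E
```

```text
[550.93496932  63.93232517 260.15941182] [1.83176201 4.18360874 2.42783742] 11.703948435591226 [ 0.5966992   0.00236298 -0.80246152] [ 0.15 -0.03  2.03 -0.17  0.51  0.27]
r,th 159.1217371931287 0.6241551657583128
```

>>> move_arm:
  motion:
    - [0,0,0,0,-0.3,0.1,255]
    - [0,0,0,0,-0.29,0.13,255]
    - [0,0,0,0,-0.28,0.15,255]
    - [0,0,0,0,-0.27,0.17,255]
    - [0,0,0,0,-0.25,0.19,255]
    - [0,0,0,0,-0.24,0.21,255]
    - [0,0,0,0,-0.22,0.23,255]
    - [0,0,0,0,-0.18,0.22,255]
    - [0,0,0,0,0,0,255]

```text
t: 66.97
tool_pos: [520.6, 63.6, 167.2]
eef_rot: [[-0.001, 0.801, 0.599], [1.0, -0.0, 0.002], [0.002, 0.599, -0.801]]
force: [5.4, 3.9, -1.1]
finger_gap: 11.4
grip_force: 20.0
```

>>> move_arm:
  motion:
    - [0,0,0,0,-0.03,0.04,255]
    - [0,0,0,0,0,0,255]

```text
t: 67.22
tool_pos: [520.8, 63.6, 167.0]
eef_rot: [[-0.0, 0.799, 0.601], [1.0, -0.001, 0.002], [0.002, 0.601, -0.799]]
force: [-5.2, 3.7, 13.0]
finger_gap: 11.6
grip_force: 20.0
```

```bash
python3 - <<'E'
from h import *
s=state();p=s['tool_pos'];z=s['eef_rot'][:,2];b=p-13.5*z;print(p,s['force'],s['finger_gap'],z,s['q'].round(2))
print('r,th',np.hypot(672-b[0],b[2]-178),np.arctan2(b[2]-178,672-b[0]))
E
```

```text
[520.76759188  63.61694385 166.9839896 ] [-5.23467042  3.71989159 12.97858242] 11.550246677932723 [ 0.60076492  0.0017918  -0.79942373] [ 0.16  0.03  2.24 -0.41  0.24  0.53]
r,th 159.34289172818038 -0.0014044563849205437
```

>>> move_arm:
  motion:
    - [0,0,0,0,0,0,200]
    - [0,0,0,0,0,0,185]
    - [0,0,0,0,0,0,185]
    - [0,0,0,0,0,-0.5,185]
    - [0,0,0,0,0,-0.8,180]
    - [0,0,0,0,0,-0.8,150]
    - [0,0,0,0,0,-0.7,100]
    - [0.9,0,0,0,0,0,0]
    - [0.93,0,0,0,0,0,0]
    - [0.93,0,0,0,0,0,0]

```text
t: 68.47
tool_pos: [452.6, 63.1, 255.1]
eef_rot: [[-0.0, 0.969, 0.248], [1.0, -0.0, 0.001], [0.001, 0.248, -0.969]]
force: [0.6, 0.2, -0.1]
finger_gap: 73.7
grip_force: 0.0
```

>>> move_arm:
  motion:
    - [0.93,0,0,0,0,0,0]
    - [0.93,0,0,0,0,0,0]
    - [0,0,0,0,0,0,0]
    - [0,0,0,0,0,0,0]

```text
t: 68.97
tool_pos: [452.2, 63.1, 254.3]
eef_rot: [[0.0, 1.0, -0.005], [1.0, -0.0, 0.001], [0.001, -0.005, -1.0]]
force: [-0.4, -0.5, 0.7]
finger_gap: 90.9
grip_force: 0.0
```

```bash
python3 - <<'E'
from h import *
rep(0,[582,405,190])
for c in ('side','scene'):
    im=vision.get_image(c);cv2.imwrite(f'pics/{c}9.png',im[:,:,::-1])
    for n in ('dish','cap_tray','cap1','pane','tape_roll'): print(c,n,[(np.round(d['xyz']).tolist(),round(d['conf'],2)) for d in models.search_frame(c,n)][:4])
E
```

```text
[452.2  63.1 254.3] [0.11 0.1  1.73 0.   1.32 0.11] rel [8.547 3.254 1.599]
turn [-0.037 -0.006 -0.   ] [-0.01  0.   -1.  ]
side dish [([583.0, 408.0, 19.0], 0.55)]
side cap_tray [([390.0, 110.0, 14.0], 0.8), ([616.0, 132.0, 129.0], 0.28)]
side cap1 [([585.0, 516.0, 21.0], 0.97), ([399.0, 131.0, 32.0], 0.87), ([391.0, -14.0, 28.0], 0.55), ([387.0, 58.0, 24.0], 0.53)]
side pane [([610.0, 77.0, 184.0], 0.58)]
side tape_roll [([684.0, 395.0, 19.0], 0.87)]
scene dish [([584.0, 405.0, 15.0], 0.96), ([596.0, 114.0, 137.0], 0.52), ([567.0, 153.0, 138.0], 0.39)]
scene cap_tray [([380.0, 65.0, 15.0], 0.84)]
scene cap1 [([394.0, 53.0, 26.0], 0.89), ([568.0, 150.0, 135.0], 0.73), ([384.0, 64.0, 17.0], 0.69), ([398.0, 132.0, 28.0], 0.66)]
scene pane [([611.0, 75.0, 179.0], 0.86)]
scene tape_roll [([686.0, 383.0, 17.0], 0.63)]
```

>>> move_arm:
  motion:
    - [0.04,0,0,0.86,0.33,0,81]
    - [0,0,0,0.86,0.33,0,81]
    - [0,0,0,0.86,0.33,0,81]
    - [0,0,0,0.86,0.33,0,81]
    - [0,0,0,0.86,0.33,0,81]
    - [0,0,0,0.86,0.33,0.3,81]
    - [0,0,0,0.86,0.33,0.3,81]
    - [0,0,0,0.86,0.33,0.4,81]
    - [0,0,0,0.86,0.33,0.4,81]
    - [0,0,0,0.86,0.3,0.4,81]

```text
t: 70.82
tool_pos: [583.7, 408.5, 181.3]
eef_rot: [[-0.0, 1.0, -0.01], [1.0, 0.0, 0.001], [0.001, -0.01, -1.0]]
force: [0.4, 1.1, 0.6]
finger_gap: 62.1
grip_force: 0.0
```

>>> move_arm:
  motion:
    - [0,0,0,0,0,0,81]
    - [0,0,0,0,0,0,81]

```text
t: 71.08
tool_pos: [583.1, 406.9, 182.1]
eef_rot: [[-0.0, 1.0, -0.01], [1.0, 0.0, 0.0], [0.0, -0.01, -1.0]]
force: [-1.2, 0.1, 0.8]
finger_gap: 62.5
grip_force: 0.0
```

```bash
python3 - <<'E'
from h import *
s=state();im=vision.get_image('wrist');cv2.imwrite('pics/w22.png',im[:,:,::-1]);print(s['tool_pos'],s['eef_rot'][:,2].round(4),s['finger_gap'])
for d in models.outline_of('wrist','dish')[:2]:
    m=d['mask'];ys,xs=np.nonzero(m);print(d['conf'],xs.min(),xs.max(),ys.min(),ys.max(),m.sum())
    x,A,B=capfit('wrist',0,20,25,m,onz('wrist',(xs.mean(),ys.mean()),15)[:2]);print(x,A,B,rel([*(x-s['tool_pos'][:2]),0]))
print([(d['xyz'],d['conf']) for d in models.search_frame('wrist','dish')],[(d['xyz'],d['conf']) for d in models.search_frame('wrist','tape_roll')])
E
```

```text
[583.11457954 406.88651157 182.11405742] [-1.040e-02  4.000e-04 -9.999e-01] 62.510974507024905
0.59 295 354 185 245 2843
[585.1 399.5] 2803.5 2936.6357436801773 [-0.185  0.05  -0.001]
[([583.1, 403.0, 15.0], 0.82)] [([692.5, 392.5, 18.0], 0.78)]
```

>>> move_arm:
  motion:
    - [-0.075,0,0,-0.18,0.05,0.5,81]
    - [0,0,0,0,0,0.9,81]
    - [0,0,0,0,0,0.9,81]
    - [0,0,0,0,0,0.7,81]
    - [0,0,0,0,0,0,81]
    - [0,0,0,0,0,0,81]
  force: 6

```text
t: 72.03
tool_pos: [586.0, 400.6, 64.0]
eef_rot: [[0.0, 1.0, 0.003], [1.0, -0.0, 0.003], [0.003, 0.003, -1.0]]
force: [0.6, 0.5, 1.0]
finger_gap: 62.0
grip_force: 0.0
```

```bash
python3 - <<'E'
from h import *
s=state();im=vision.get_image('wrist');cv2.imwrite('pics/w23.png',im[:,:,::-1]);print(s['tool_pos'],s['eef_rot'][:,2].round(4),s['finger_gap'])
for d in models.outline_of('wrist','dish')[:2]:
    m=d['mask'];ys,xs=np.nonzero(m);print(d['conf'],xs.min(),xs.max(),ys.min(),ys.max(),m.sum())
    x,A,B=capfit('wrist',0,20,25,m,onz('wrist',(xs.mean(),ys.mean()),15)[:2]);print(x,A,B,rel([*(x-s['tool_pos'][:2]),0]))
E
```

```text
[585.98610545 400.56387752  64.02745933] [ 0.0029  0.0028 -1.    ] 62.0398998845258
0.67 274 362 204 295 6348
[585.  400.2] 6295.5 6567.899227423593 [-0.009 -0.025 -0.   ]
```

Confirmed at (585,400). Down, grip and lift.

>>> move_arm:
  motion:
    - [0,0,0,-0.01,-0.02,0.6,81]
    - [0,0,0,0,0,0.5,81]
    - [0,0,0,0,0,0.3,81]
    - [0,0,0,0,0,0,81]
    - [0,0,0,0,0,0,150]
    - [0,0,0,0,0,0,150]
    - [0,0,0,0,0,0,150]
    - [0,0,0,0,0,0,150]
    - [0,0,0,0,0,0,150]
  force: 6

```text
t: 73.25
tool_pos: [585.0, 400.4, 7.3]
eef_rot: [[-0.0, 1.0, 0.002], [1.0, 0.0, 0.002], [0.002, 0.002, -1.0]]
force: [0.5, 0.2, 5.5]
finger_gap: 49.6
grip_force: 6.0
```

```bash
python3 -c "
from h import *
s=state();print(s['tool_pos'],s['force'],s['finger_gap'],s['grip_force'],s['eef_rot'][:,2])"
```

```text
[584.97766191 400.38517972   7.29566746] [0.53040913 0.18164021 5.47796175] 49.58431887336335 6.003388166427612 [ 0.00228431  0.00244454 -0.9999944 ]
```

>>> move_arm:
  motion:
    - [0,0,0,0,0,-0.3,150]
    - [0,0,0,0,0,-0.8,150]
    - [0,0,0,0,0,-0.9,150]
    - [0,0,0,0,0,-0.9,150]
    - [0,0,0,0,0,-0.9,150]
    - [0,0,0,0,0,-0.9,150]
    - [0,0,0,0,0,-0.9,150]
    - [0,0,0,0,0,-0.7,150]
    - [0,0,0,-0.85,0.07,0,150]
    - [0,0,0,-0.85,0.07,0,150]

```text
t: 74.5
tool_pos: [589.4, 331.0, 258.4]
eef_rot: [[-0.001, 1.0, 0.0], [1.0, 0.001, 0.001], [0.001, 0.0, -1.0]]
force: [-0.2, 0.4, -0.5]
finger_gap: 49.4
grip_force: 6.0
```

>>> move_arm:
  motion:
    - [0,0,0,-0.85,0.07,0,150]
    - [0,0,0,-0.85,0.07,0,150]
    - [0,0,0,-0.85,0.07,0,150]
    - [0,0,0,-0.85,0.07,0,150]
    - [0,0,0,-0.85,0.07,0,150]
    - [0,0,0,-0.85,0.07,0,150]
    - [0,0,0,-0.85,0.07,0,150]
    - [0,0,0,-0.85,0.1,0,150]
    - [0,0,0,0,0,0,150]
    - [0,0,0,0,0,0,150]

```text
t: 75.75
tool_pos: [613.1, 60.0, 257.8]
eef_rot: [[0.0, 1.0, -0.0], [1.0, -0.0, 0.002], [0.002, -0.0, -1.0]]
force: [-0.3, 0.1, -1.2]
finger_gap: 49.6
grip_force: 6.0
```

```bash
python3 - <<'E'
from h import *
s=state();im=vision.get_image('wrist');cv2.imwrite('pics/w24.png',im[:,:,::-1]);print(s['tool_pos'],s['eef_rot'][:,2].round(4),s['finger_gap'],s['force'])
hv=cv2.cvtColor(im,cv2.COLOR_RGB2HSV);m=((hv[...,0]>3)&(hv[...,0]<13)&(hv[...,1]>215)&(hv[...,2]>60)).astype(np.uint8)
for r_ in (40,60,80,100,130,160,190,210):
    xs=np.nonzero(m[r_])[0]
    if len(xs)>10: 
        a,b=np.percentile(xs,1),np.percentile(xs,99);print(r_,a,b,onz('wrist',(a,r_),179.5)[:2],onz('wrist',(b,r_),179.5)[:2])
ys=np.nonzero(m[:,320])[0];print(ys.min(),ys.max(),onz('wrist',(320,ys.min()),179.5))
E
```

```text
[613.08680838  60.03485621 257.7876658 ] [-0.      0.0019 -1.    ] 49.62504109020482 [-0.29552062  0.06076504 -1.18495017]Traceback (most recent call last):
  File "<stdin>", line 8, in <module>
    return umr_minimum(a, axis, None, out, keepdims, initial, where)
ValueError: zero-size array to reduction operation minimum which has no identity
```

```bash
python3 - <<'E'
from h import *
im=cv2.imread('pics/w24.png')[:,:,::-1].copy();hv=cv2.cvtColor(im,cv2.COLOR_RGB2HSV)
for rr in (60,120,180): print(rr,[tuple(int(v) for v in hv[rr,c]) for c in range(200,460,20)])
print([tuple(int(v) for v in hv[c,320]) for c in range(0,200,15)])
m=((hv[...,0]<22)&(hv[...,1]>150)&(hv[...,2]>40)).astype(np.uint8)
for r_ in (60,90,120,150,180):
    r=m[r_];c=320;a=c
    while a>0 and r[a-3:a+1].any(): a-=1
    b=c
    while b<636 and r[b:b+4].any(): b+=1
    print(r_,a,b,onz('wrist',(a,r_),179.5)[:2],onz('wrist',(b,r_),179.5)[:2])
E
```

```text
60 [(15, 135, 218), (15, 136, 217), (105, 2, 250), (13, 131, 246), (12, 157, 230), (12, 157, 230), (11, 160, 230), (12, 159, 230), (11, 164, 229), (11, 175, 219), (105, 2, 249), (15, 138, 203), (15, 132, 131)]
120 [(15, 136, 215), (15, 137, 207), (105, 2, 250), (14, 91, 241), (14, 90, 241), (12, 159, 231), (12, 161, 231), (12, 162, 228), (11, 164, 228), (11, 176, 216), (100, 3, 250), (124, 10, 180), (15, 136, 167)]
180 [(15, 132, 143), (15, 136, 122), (120, 1, 249), (13, 134, 245), (12, 160, 229), (11, 162, 230), (11, 165, 227), (10, 168, 226), (11, 167, 226), (11, 179, 215), (101, 12, 176), (120, 7, 137), (14, 137, 117)]
[(15, 137, 175), (120, 1, 249), (100, 3, 249), (12, 158, 231), (11, 160, 230), (12, 161, 231), (12, 161, 230), (12, 161, 231), (12, 161, 231), (12, 162, 230), (12, 161, 229), (12, 166, 228), (11, 165, 227), (11, 166, 226)]
60 263 393 [580.7 164.1] [654.1 164.1]
90 294 392 [597.9 148.1] [654.3 148.1]
120 291 390 [595.9 131.5] [653.9 131.5]
150 264 389 [579.4 114.2] [654.1 114.2]
180 265 387 [579.4  96.3] [653.7  96.3]
```

>>> move_arm:
  motion:
    - [0,0,0,-0.03,-0.04,0.5,150]
    - [0,0,0,0,0,0.6,150]
    - [0,0,0,0,0,0.4,150]
    - [0,0,0,0,0,0.15,150]
    - [0,0,0,0,0,0.07,150]
    - [0,0,0,0,0,0,150]
    - [0,0,0,0,0,0,150]

```text
t: 76.68
tool_pos: [612.2, 58.5, 189.7]
eef_rot: [[-0.0, 1.0, 0.002], [1.0, -0.0, 0.001], [0.001, 0.002, -1.0]]
force: [0.5, 1.0, 0.2]
finger_gap: 49.5
grip_force: 6.0
```

```bash
python3 -c "
from h import *
s=state();print(s['tool_pos'],s['force'],s['finger_gap'],s['eef_rot'][:,2])"
```

```text
[612.2117874   58.52559308 189.69507587] [0.53157016 1.04116662 0.16974471] 49.538056246538986 [ 0.00185284  0.00135548 -0.99999736]
```

>>> move_arm:
  motion:
    - [0,0,0,0,0,0.04,150]
    - [0,0,0,0,0,0.03,150]
    - [0,0,0,0,0,0,150]

```text
t: 77.05
tool_pos: [611.9, 58.5, 186.8]
eef_rot: [[-0.0, 1.0, 0.001], [1.0, 0.0, 0.001], [0.001, 0.001, -1.0]]
force: [-0.2, -1.2, 3.9]
finger_gap: 49.4
grip_force: 6.0
```

>>> move_arm:
  motion:
    - [0,0,0,0,0,0,100]
    - [0,0,0,0,0,0,85]
    - [0,0,0,0,0,0,80]
    - [0,0,0,0,0,-0.3,80]
    - [0,0,0,0,0,-0.8,60]
    - [0,0,0,0,-0.5,-0.9,0]
    - [0,0,0,0,-0.8,-0.8,0]
    - [0,0,0,0.5,-0.8,0,0]
    - [0,0,0,0.8,-0.8,0,0]
    - [0,0,0,0.8,-0.8,0,0]

```text
t: 78.3
tool_pos: [462.9, 143.1, 299.3]
eef_rot: [[0.001, 1.0, 0.002], [1.0, -0.001, 0.002], [0.002, 0.002, -1.0]]
force: [0.2, 0.8, -0.6]
finger_gap: 90.8
grip_force: 0.0
```

>>> move_arm:
  motion:
    - [0,0,0,-0.8,0,0,0]
    - [0,0,0,-0.8,-0.5,0,0]
    - [0,0,0,-0.8,-0.5,0,0]
    - [0,0,0,0,0,0,0]
    - [0,0,0,0,0,0,0]

```text
t: 78.92
tool_pos: [424.3, 46.7, 298.8]
eef_rot: [[0.0, 1.0, 0.002], [1.0, -0.0, 0.002], [0.002, 0.002, -1.0]]
force: [0.1, -0.2, -0.3]
finger_gap: 91.3
grip_force: 0.0
```

```bash
python3 - <<'E'
from h import *
s=state();print(s['tool_pos'],s['force'])
a=vision.get_image('side')[130:350,200:450,::-1];b=vision.get_image('wrist')[:300,:,::-1]
cv2.imwrite('pics/w25.png',b)
A=cv2.resize(a,(400,352),interpolation=cv2.INTER_CUBIC);B=cv2.resize(b[:,:],(400,188));pad=np.zeros((352,400,3),np.uint8);pad[:188]=B
c=vision.get_image('scene')[120:300,200:420,::-1];pad[190:352,:198]=cv2.resize(c,(198,162))
cv2.imwrite('pics/final.png',np.hstack([A,pad]))
E
```

```text
[424.27068418  46.68828755 298.80459777] [ 0.12329988 -0.18744826 -0.30266849]
```

View pics/final.png

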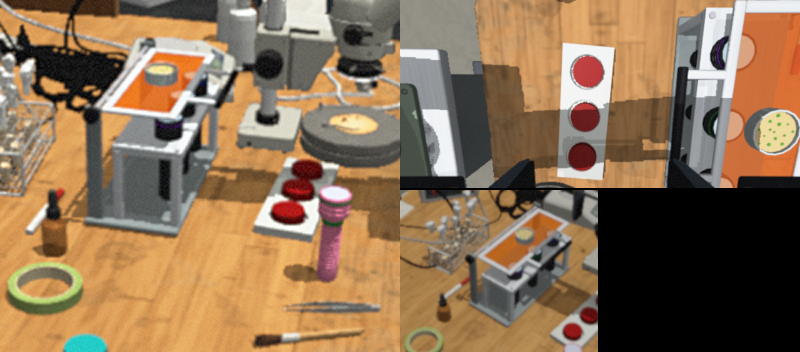

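The final picture shows all three caps flat in their recesses (wrist inset at (587,71), (585,117) and (582,157)). The torches hang under the lowered pane, and the dish lies flat on the amber window.

```bash
python3 -c "
from plant import ticket
print(ticket.job_done())"
```

```text
the job is handed in; nothing more can be done
None
```

The job is done and handed in at about 79 s: the pane is fully down again, all three red caps sit in the tray's recesses, all three torches hang lens-up in their collars, and the dish lies on the amber window.

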